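# Fit the snap ring that holds the gear on the mill shaft

## Robot

A 6-joint arm with a two-finger parallel gripper is mounted at the origin on the work surface. World frame = base frame: x ahead of the robot, y to its left, z up, the work surface at z = 0. Lengths are in m, angles in rad, forces in N, time in s.
With the tool pointing down it reaches from about 0.375 to 0.975 m from the base axis. Payload 3.8 kg.
Tool frame: the origin (TCP) lies at the very end of the fingers, on their centre line; the grasp point (between the pads) lies 19 mm behind it; z points along the fingers, y is the direction in which the jaws open and shut (so a half turn about z gives the same grasp; the last joint's range is limited). The gripper opens to 85 mm and grips with 20 to 120 N. Pads are 22 mm wide; open, the fingers measure 114 mm over their backs; the gripper's body (76 mm by 85 mm) begins 54 mm behind the grasp point. The pads swing forward as they close: fully open they stand 13 mm farther back than shut.
Start: joints at [-1.263, 0.264, 1.604, -0, 1.274, -0.037], TCP at [0.228, -0.635, 0.231] pointing down, gripper open.
Joint ranges: [-2.63, 2.63], [-0.94, 2.18], [0.31, 2.57], [-1.31, 4.45], [0, 2.66], [-2.55, 2.55]. Speed limits (rad/s): [2.57, 2.57, 3.14, 3.14, 3.14, 3.14].

## Interface

Orientations are given as a rotation vector (axis times angle).
In Python, from workcell import status, read_camera, camera_info, order gives the robot as it stands.
- The arm moves only by the tool move_arm, never from a script. Its argument "deltas" is a list of rows, each a list of 3 entries, a list of its own where there are three numbers: the turn, a rotation vector about the world's x, y, z as a fraction of full scale, then the shift along the world's x, y, z as a fraction of full scale, then the closure, from -1 (fully open) to 1 (shut), so that 0 is half open. A call has 1 to 20 rows; each row is the pose to reach, as a shift and turn from the pose commanded when the call began; what a row does not reach only later rows make up. Full scale, the value 1, is 0.1 m for a shift and pi/2 rad for a turn. A row lasts 1/8 s, in which the tool goes at most 62.5 mm and 10.7 degrees, less where a joint would pass 70% of its speed; a pose out of reach is approached as far as the arm can. A call with a number of a shift or a turn outside -1 to 1 is refused whole. A call with a gripper value outside its range is refused whole. The fingers move at their own pace and stop on an object; "grip_force" is the grip in N (left out, the last holds). Time passes only in rows, so rows that repeat a pose let the fingers close. It gives the time, the measured TCP pose, the force and the opening at its end, in the units of the state.
- status.read_state(): the state, without advancing time (a new reading comes with each control period).
- read_camera(name): name is "scene" or "top" or "wrist"; returns (picture, depth): 384x512x3 uint8, red, green, blue; 384x512 float32, m along the optical axis (not along the pixel's ray), 0 where there is no reading.
- camera_info(name): a dict with "K" (3x3 intrinsics, pixels), "R" (3x3) and "t" (3): a world point X has camera coordinates R X + t. Camera axes: x right, y down, z forward; pixel columns grow to the right and rows downward; lengths in m; the calibration is good to about 2 mm. A picture is of the moment at which its call begins: read the wrist's pose just before it. camera_info takes no time and is no camera call; for the wrist camera it gives the pose at the moment of the call.
- order.finish_job(): hands the job in, once; it reports no verdict.
The state is a dict: "time": time; "q": joint angles; "joint_vel": joint speeds; "joint_torque": joint torques, N m; "tool_pos": TCP position; "tcp_rot": TCP orientation; "wrist_force": force on the tool from outside, world axes, zero at the start; "torque": the same for the moment, N m; "width": opening from 0.0 (shut) to 1.0 (fully open).
Only numpy, scipy, OpenCV 4.12 (cv2) and the standard library are available. Lean on these libraries where they do the work, as an engineer would, in place of code of your own. Each camera call takes 0.05 s, during which the arm holds its last target. There are 200 camera calls.

## Task

Take the snap-ring pliers from their wooden block, put their two pins into the eyes of the snap ring waiting on the shaft's nose, spread it just enough to pass over the shaft, push it down against the sprung gear and let it close fully into the groove so that it holds the gear down. Do not overstretch the ring, do not press hard on it, do not touch it with the gripper's fingers, and leave the jar, the tin and the hammer alone. Put the pliers back in their block, standing tips down.

Things in the scene. Friction and masses are not known exactly. Their poses are not given: they have to be found in the camera images.
- spindle: Steel shaft upright in a fixed wooden block (90 x 90 x 34 mm). Origin: on the shaft axis at bench level, z up. Heights above the bench: nose of 30.6 mm diameter from 100 to 108 mm; shaft of 36 mm diameter from 87 to 100 mm (top 1.5 mm stepped in to 34 mm); below 87 mm the groove, 32 mm diameter, reaching down to the gear's face.
- gear: Gear on the shaft, 80 mm over its teeth, can only slide up and down. Origin: centre of its flat upper face (72 mm diameter), z up; 85.5 mm above the bench when free. A spring holds it up: 3 N to start moving, plus 1 N per mm, to a hard stop 7 mm down (10 N). A seated ring keeps it about 3.5 mm down, the face near 82 mm.
- seat (a point): Point on the shaft axis, 82 mm above the bench: where the centre of the ring's underside lies once the ring is closed in the groove with the gear pressing it up against the 36 mm shoulder. To close into the groove, its underside must first be pushed slightly lower, to 78.5 to 81.5 mm above the bench, so the gear is 4 to 7 mm down.
- clip: Snap ring, steel, 5 mm thick, inner diameter 32.8 mm, outer 41 mm when closed, with a gap at its +x side. Origin: centre of its underside, x towards the gap, z up. It starts closed and loose around the nose, lying on the shaft's shoulder, underside 100 mm above the bench.
- clip_eyes (a point): Midway between the ring's two eyes, level with their upper faces; axes as the ring. The eyes stand beside the gap, 21.3 mm from the ring's centre along x and 14.9 mm to either side along y when closed. Each is 12 x 13 mm outside with a hole right through, 6 mm along x and 7 mm along y. The ring can tip on the pins: keep it level, with the eyes no lower than its back.
- clip_l (a joint): Angle (rad) each half of the ring is swung out about the middle of its back; 0 = closed; 0.1 moves each eye 4 mm outwards. Springs shut: 8 N per eye to begin, 14 N at 0.2. To pass over the shaft: 0.17 or more (best 0.19 to 0.25), with the ring about 2 mm towards its own -x from centred so its back clears too. Past 0.32 it is overstretched and spoilt.
- pliers_grip (a point): Midway between the pliers' two handles at the grasp height, 45 mm above the pivot. Handles: red sleeves, 46 mm tall (23 mm below this point to 21 mm above), 14 mm wide along x. z up along the handles, y from handle to handle: squeeze along y. 51 mm over the handles when free. Same after half a turn about z. Mass 0.12 kg.
- pliers: Pliers' pivot piece, steel, 26 x 22 x 18 mm, origin at its centre, axes as pliers_grip. Reverse action: squeezing the handles spreads the pins. Sprung: 17 N per handle to begin, about 45 N with the ring well spread. Width over handles / between pin centres in mm: 51/28 (free), 49/30, 46/34. Spreading the ring, width / clip_l, roughly: 44/0.02, 40/0.06, 36/0.13, 34/0.16, 32/0.20, 26/0.32.
- pliers_tips (a point): Midway between the ends of the two pins, 107 mm below pliers_grip; same axes. Each pin: 3.5 mm diameter, round end, 4.4 mm long below a flat foot of 10 (x) x 8 mm (y) that can press on the eye. They enter the closed ring's eyes when 28 to 32 mm apart. Spreading, they bear on the outer walls of the eyes, so the eye centres are 3.5 mm closer together than the pins.
- stand_top (a point): Centre of the upper face of the fixed wooden pliers block, 70 (x) x 80 (y) x 60 mm high, with a slot right through, 14 mm along x and 53 mm along y. The pliers stand in the slot, their pivot piece resting on the upper face; pliers_grip is then 54 mm above this point, y axes parallel.
- jar: Bystander: clear jar with metal cap, 60 mm diameter, 70 mm high, origin under its centre.
- tin: Bystander: flat metal tin 60 x 90 x 20 mm, origin under its centre.
- hammer: Bystander: small hammer, 220 mm long, lying on the bench.
Not all that is in view belongs to the job. Several things have the shape of the spindle; the one meant has the colours described above.

How it is judged:
By the outcome, as a careful person would: the job done as asked, in the order asked, and still so for the second after the job is handed in, with the robot touching nothing.
It also fails if it takes over 69 s, if anything falls off the work surface, if the arm or the gripper's body presses on something with over 40 N, if the wrist force passes 120 N, or if a joint passes its speed limit or range.

## Working session

There is one attempt and no reset: what is moved stays moved. The work goes in short steps, Python scripts to look and compute and a tool call to move; the robot and the scene stay as the last step left them, time stands still between calls to the robot, and variables do not carry over. Pictures are saved under pics/ and viewed, about 8 in all and at most 12, crops included, and the job is handed in when it is done.

Besides the shell and the picture viewer there is one more tool, called after "Emit:" by a JSON object that holds its "fn" and its "kwargs", one argument or row to a line. move_arm: Moves the arm, as the interface text tells. Its arguments: {"type":"object","properties":{"deltas":{"type":"array","items":{"type":"array"}},"grip_force":{"type":"number"}},"required":["deltas"]}

```bash
mkdir -p pics; ls
python3 - <<'E'
from workcell import status, read_camera, camera_info
import cv2, numpy as np
print(status.read_state())
for n in ("scene","top"):
    im,d=read_camera(n); np.savez(f"pics/{n}0.npz",im=im,d=d)
    cv2.imwrite(f"pics/{n}0.png",im[:,:,::-1]); i=camera_info(n); print(n,i)
E
```

```text
pics
{'time': 0.0, 'q': array([-1.26287347e+00,  2.64770679e-01,  1.60536165e+00,  4.49779370e-06,
        1.27370054e+00, -3.68888242e-02]), 'joint_vel': array([-0.00062096, -0.00034674,  0.00013415,  0.00188624, -0.00186469,
        0.00208792]), 'joint_torque': array([ 2.21355345e-03, -5.15109909e+01, -3.67311502e+01,  9.26087819e-05,
        1.29774614e-02,  7.59644678e-06]), 'tool_pos': array([ 0.22794999, -0.63457505,  0.22995688]), 'tcp_rot': array([-3.09283117e+00, -5.38566755e-01,  4.68393932e-04]), 'wrist_force': array([-0.89557202,  0.42503121,  0.46622632]), 'torque': array([-0.00853205, -0.01682104, -0.04670665]), 'width': 1.0002546503575769}
scene {'K': array([[499.51417662,   0.        , 250.51075641],
       [  0.        , 499.51417662, 193.22485494],
       [  0.        ,   0.        ,   1.        ]]), 'R': array([[ 0.49951267,  0.86619915, -0.01364272],
       [ 0.68721372, -0.40578713, -0.6025563 ],
       [-0.5274698 ,  0.29160904, -0.79795976]]), 't': array([-0.25244493, -0.37448888,  1.50362592])}
top {'K': array([[373.97767214,   0.        , 252.2873914 ],
       [  0.        , 373.97767214, 190.1595865 ],
       [  0.        ,   0.        ,   1.        ]]), 'R': array([[ 0.00916242, -0.99994752,  0.0045833 ],
       [-0.98889557, -0.00974086, -0.14829253],
       [ 0.14832939, -0.00317369, -0.98893292]]), 't': array([-0.0934592 ,  0.61142214,  0.78878251])}
```

View pics/top0.png

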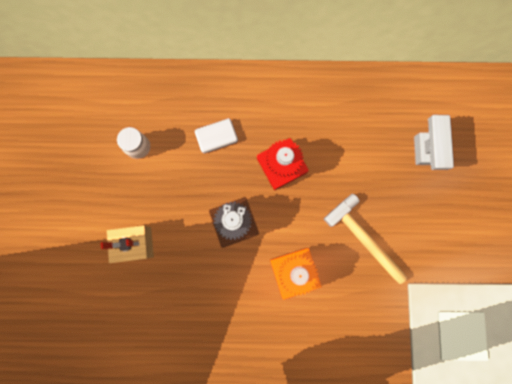

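View pics/scene0.png

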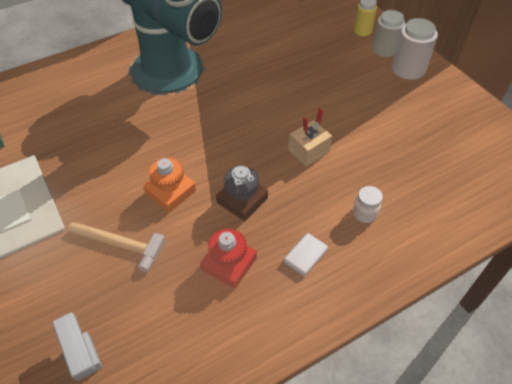

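The top view shows the dark spindle with the ring (232,218; its eyes point up-image, towards +x), the pliers block (127,243), the jar (130,141), the tin (216,136), the hammer (370,240), and red and orange decoys. The scene view agrees.

```bash
cat > h.py <<'E'
import numpy as np, cv2
from workcell import status, read_camera, camera_info
def ray(ci,u,v,z):
    "pixel -> world point on plane z"
    K,R,t=ci["K"],ci["R"],ci["t"]
    c=-R.T@t; d=R.T@np.linalg.solve(K,[u,v,1]); return c+d*(z-c[2])/d[2]
def cloud(ci,D):
    K,R,t=ci["K"],ci["R"],ci["t"]
    v,u=np.mgrid[:D.shape[0],:D.shape[1]]
    P=np.stack([(u-K[0,2])/K[0,0]*D,(v-K[1,2])/K[1,1]*D,D],-1)
    return (P-t)@R
def proj(ci,X):
    p=ci["K"]@(ci["R"]@np.asarray(X)+ci["t"]); return p[:2]/p[2]
def rect(P):
    return cv2.minAreaRect((P[:,:2]*1000).astype(np.float32))
def shot(n,name):
    ci=camera_info(n); im,D=read_camera(n); cv2.imwrite(f"pics/{name}.png",im[:,:,::-1]); np.savez(f"pics/{name}.npz",im=im,d=D,**ci); return ci,im,D
E
python3 - <<'E'
from h import *
ci=camera_info("top"); f=np.load("pics/top0.npz"); im,D=f["im"],f["d"]; P=cloud(ci,D); 
print("cam", -ci["R"].T@ci["t"])
def box(u0,u1,v0,v1,z0,z1):
    Q=P[v0:v1,u0:u1].reshape(-1,3); return Q[(Q[:,2]>z0)&(Q[:,2]<z1)]
for nm,a in dict(block=(95,160,215,270,.05,.066),handles=(95,160,215,270,.085,.3),spbase=(200,270,190,255,.028,.04),gear=(200,270,190,255,.078,.092),ring=(200,270,190,255,.101,.1065),nose=(200,270,190,255,.1065,.112),jar=(110,160,120,165,.05,.1),tin=(190,240,115,160,.014,.03)).items():
    Q=box(*a); print(nm,len(Q),Q.mean(0).round(4) if len(Q) else'', Q[:,2].max() if len(Q) else '', rect(Q) if len(Q)>3 else '')
E
```

```text
cam [ 0.48848933 -0.08499517  0.87115068]
block 992 [0.4906 0.178  0.0601] 0.06493330125465616 ((490.661376953125, 180.89308166503906), (69.97578430175781, 81.2944107055664), 7.568711280822754)
handles 158 [0.4896 0.1868 0.1133] 0.13504677726484543 ((490.44024658203125, 180.69674682617188), (13.720386505126953, 53.59191131591797), 7.641694068908691)
spbase 554 [ 0.5358 -0.0509  0.0342] 0.03823855222106051 ((541.9560546875, -46.39838409423828), (90.01469421386719, 89.97898864746094), 20.953182220458984)
gear 671 [ 0.5394 -0.0467  0.0852] 0.08947890858227016 ((542.071044921875, -46.47319793701172), (77.99443054199219, 77.9151840209961), 0.25575947761535645)
ring 166 [ 0.5462 -0.0475  0.1047] 0.10649195805645144 ((545.3967895507812, -47.37803649902344), (42.189178466796875, 47.05276107788086), 81.79814910888672)
nose 174 [ 0.5424 -0.0458  0.1085] 0.11125347758749674 ((546.2453002929688, -46.58103561401367), (38.10163879394531, 44.425506591796875), 79.62528991699219)
jar 493 [0.7187 0.1837 0.0695] 0.07416164883136594 ((719.768798828125, 184.6680908203125), (51.02486801147461, 52.309181213378906), 88.68448638916016)
tin 921 [ 0.7454 -0.0013  0.0202] 0.024728326970161897 ((746.554443359375, -1.2286148071289062), (59.47001647949219, 89.72905731201172), 19.313919067382812)
```

Emit:
{"fn": "move_arm", "kwargs": {
  "deltas": [
    [[0,0,-0.045],[0.15,0.3,0.05],-1],
    [[0,0,-0.09],[0.33,0.63,0.1],-1],
    [[0,0,-0.136],[0.52,0.98,0.2],-1]
  ]
}}

```text
time: 0.48
tool_pos: [0.2801, -0.5358, 0.2501]
tcp_rot: [-3.133, -0.201, 0.001]
wrist_force: [0.0, 0.3, 0.7]
width: 0.998
```

Emit:
{"fn": "move_arm", "kwargs": {
  "deltas": [
    [[0,0,0],[0.26,0.49,0],-1],
    [[0,0,0],[0.52,0.98,0],-1]
  ]
}}

```text
time: 0.72
tool_pos: [0.3325, -0.4377, 0.2509]
tcp_rot: [-3.134, -0.205, 0.0]
wrist_force: [0.5, -0.6, 0.7]
width: 1.0
```

Run:
```python
from h import *
s=status.read_state(); print(s)
ci=camera_info("wrist"); print(ci); print("cam offset",-ci["R"].T@ci["t"]-s["tool_pos"])
```

```text
{'time': 0.725, 'q': array([-9.66584413e-01,  1.50222648e-02,  1.84922480e+00,  2.58899472e-04,
        1.27776591e+00,  4.73778099e-01]), 'joint_vel': array([ 0.69296477, -0.39153969,  0.41004934,  0.00368239, -0.01880934,
        0.67780819]), 'joint_torque': array([ -4.97631714, -36.08200908, -37.22747326,  -0.20958267,
         0.17688277,  -0.73232029]), 'tool_pos': array([ 0.33253393, -0.43771633,  0.25092471]), 'tcp_rot': array([-3.13443479e+00, -2.04590666e-01,  4.75954272e-06]), 'wrist_force': array([ 0.46209109, -0.62193787,  0.68164685]), 'torque': array([-3.33552400e-02, -3.01236319e-02, -7.41902611e-06]), 'width': 0.9999978303953926}
{'K': array([[320.33761033,   0.        , 247.32876283],
       [  0.        , 320.33761033, 187.80096873],
       [  0.        ,   0.        ,   1.        ]]), 'R': array([[ 1.30895618e-01, -9.91396138e-01,  1.86433730e-04],
       [-9.54807045e-01, -1.26014079e-01,  2.69191303e-01],
       [-2.66851725e-01, -3.54139701e-02, -9.63086708e-01]]), 't': array([-0.47767341,  0.22300501,  0.47163042])}
cam offset [0.06877357 0.00895683 0.14335432]
```

Emit:
{"fn": "move_arm", "kwargs": {
  "deltas": [
    [[0,0,0],[0.26,0.49,0],-1],
    [[0,0,0],[0.52,0.98,0],-1]
  ]
}}

```text
time: 0.98
tool_pos: [0.3845, -0.3394, 0.2508]
tcp_rot: [-3.134, -0.205, 0.0]
wrist_force: [1.3, -0.0, 0.3]
width: 1.002
```

Emit:
{"fn": "move_arm", "kwargs": {
  "deltas": [
    [[0,0,0],[0.26,0.49,0],-1],
    [[0,0,0],[0.52,0.98,0],-1]
  ]
}}

```text
time: 1.23
tool_pos: [0.4364, -0.2415, 0.2509]
tcp_rot: [-3.135, -0.205, 0.0]
wrist_force: [0.9, -0.6, -0.7]
width: 1.002
```

Emit:
{"fn": "move_arm", "kwargs": {
  "deltas": [
    [[0,0,0],[0.26,0.49,0],-1],
    [[0,0,0],[0.52,0.98,0],-1]
  ]
}}

```text
time: 1.48
tool_pos: [0.4884, -0.1435, 0.251]
tcp_rot: [-3.135, -0.206, 0.0]
wrist_force: [0.7, -0.8, -0.7]
width: 1.0
```

Emit:
{"fn": "move_arm", "kwargs": {
  "deltas": [
    [[0,0,0],[0.26,0.49,-0.1],-1],
    [[0,0,0],[0.48,0.9,-0.2],-1],
    [[0,0,0],[0.52,0.98,-0.2],-1],
    [[0,0,0],[0.52,0.98,-0.2],-1]
  ]
}}

```text
time: 1.98
tool_pos: [0.5399, -0.0471, 0.2309]
tcp_rot: [3.134, 0.208, -0.002]
wrist_force: [-0.2, -0.3, -0.5]
width: 1.0
```

Run:
```python
from h import *
ci,im,D=shot("wrist","w1"); P=cloud(ci,D)
print(status.read_state()["tool_pos"])
for nm,z0,z1 in (("base",.03,.038),("gear",.080,.09),("ring",.1025,.1062),("nose",.1065,.110)):
    m=(P[...,2]>z0)&(P[...,2]<z1)&(np.hypot(P[...,0]-.542,P[...,1]+.0464)<.07)
    Q=P[m]; print(nm,len(Q),Q[:,2].mean() if len(Q) else 0,rect(Q) if len(Q)>3 else '', cv2.minEnclosingCircle((Q[:,:2]*1000).astype(np.float32)) if len(Q)>3 else '')
c=proj(ci,[.542,-.0464,.105]).astype(int); print(c)
cr=im[max(0,c[1]-80):c[1]+80,max(0,c[0]-100):c[0]+100]
cv2.imwrite("pics/w1c.png",cv2.resize(cr[:,:,::-1],None,fx=4,fy=4,interpolation=cv2.INTER_CUBIC))
```

```text
[ 0.539836   -0.0478135   0.23122949]
base 1746 0.034323532497795406 ((544.6494750976562, -45.59120559692383), (89.87752532958984, 90.11991882324219), 20.841794967651367) ((544.3408203125, -45.59734344482422), 62.287872314453125)
gear 3113 0.0853421316140287 ((544.5426635742188, -45.44721221923828), (79.44332122802734, 79.33589172363281), 27.793170928955078) ((544.295654296875, -45.61934280395508), 40.285682678222656)
ring 759 0.10526589329816298 ((547.7061767578125, -45.961524963378906), (42.680809020996094, 48.32123565673828), 80.4663314819336) ((551.8614501953125, -46.31106948852539), 28.35079002380371)
nose 1035 0.10849416580240501 ((548.76904296875, -46.33553695678711), (42.06573486328125, 45.83494567871094), 80.94617462158203) ((551.93798828125, -48.30562210083008), 27.41352081298828)
[246 178]
```

View pics/w1c.png

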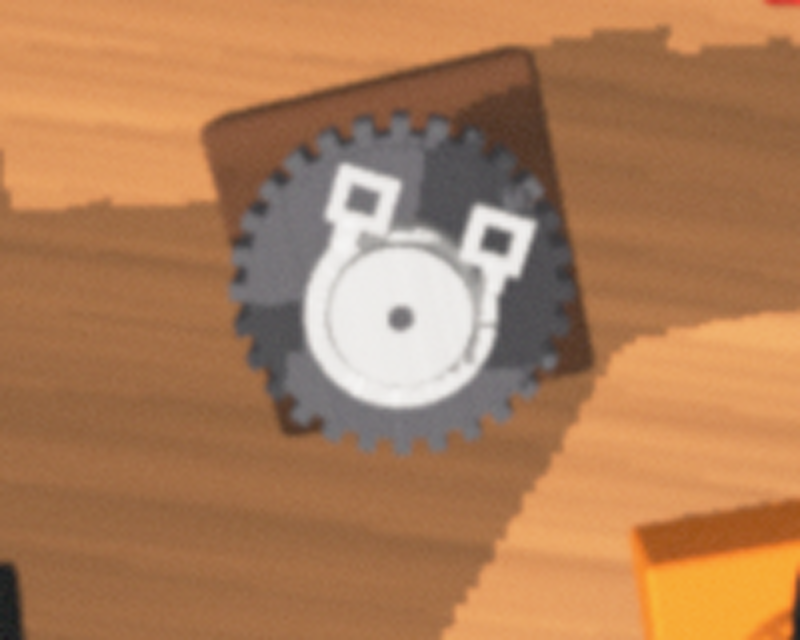

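The crop shows the ring's eyes up-image, with dark holes at crop pixels (362,200) and (498,240), and the nose centre at (400,319).

Run:
```python
from h import *
f=np.load("pics/w1.npz"); ci={k:f[k] for k in "KRt"}; im,D=f["im"],f["d"]
o=np.array([146,98]); 
A=ray(ci,*(o+np.array([362,199])/4),.105);B=ray(ci,*(o+np.array([498,239])/4),.105)
print(A,B,(A+B)/2,np.linalg.norm(A-B)); y=(A-B)/np.linalg.norm(A-B); ang=np.degrees(np.arctan2(y[1],y[0]))-90; print("ring x yaw",ang)
print("center from eyes",(A+B)/2-.0213*np.array([y[1],-y[0],0]))
print("nose hole",ray(ci,*(o+np.array([400,319])/4),.108))
```

```text
[ 0.56748572 -0.03442318  0.105     ] [ 0.5628632  -0.06413924  0.105     ] [ 0.56517446 -0.04928121  0.105     ] 0.03007344153776903
ring x yaw -8.841864022606316
center from eyes [ 0.54412758 -0.04600723  0.105     ]
nose hole [ 0.54347129 -0.04571169  0.108     ]
```

Emit:
{"fn": "move_arm", "kwargs": {
  "deltas": [
    [[0,0,0],[-0.2,0.4,0.1],-1],
    [[0,0,0],[-0.4,0.8,0.2],-1],
    [[0,0,0],[-0.5,1.0,0.2],-1]
  ]
}}

```text
time: 2.4
tool_pos: [0.4897, 0.0525, 0.2528]
tcp_rot: [3.135, 0.204, 0.004]
wrist_force: [0.4, -0.5, -0.2]
width: 1.001
```

Emit:
{"fn": "move_arm", "kwargs": {
  "deltas": [
    [[0,0,0],[0,0.5,0],-1],
    [[0,0,0],[0,0.95,0],-1],
    [[0,0,0],[0,1.0,0],-1]
  ]
}}

```text
time: 2.78
tool_pos: [0.4902, 0.1534, 0.2518]
tcp_rot: [-3.134, -0.208, -0.001]
wrist_force: [-0.9, -0.1, -0.4]
width: 1.0
```

Emit:
{"fn": "move_arm", "kwargs": {
  "deltas": [
    [[0,0,0],[0,0.28,0],-1],
    [[0,0,0],[0,0.28,0],-1],
    [[0,0,0],[0,0.28,0],-1]
  ]
}}

```text
time: 3.15
tool_pos: [0.4903, 0.179, 0.2514]
tcp_rot: [3.134, 0.204, 0.0]
wrist_force: [0.3, -0.7, -0.2]
width: 1.001
```

Run:
```python
from h import *
ci,im,D=shot("wrist","w2"); P=cloud(ci,D)
s=status.read_state();print(s["tool_pos"],s["tcp_rot"])
for nm,z0,z1 in (("block",.055,.065),("handtop",.13,.14),("handles",.09,.14),("pivot",.066,.085)):
    m=(P[...,2]>z0)&(P[...,2]<z1)&(np.hypot(P[...,0]-.4905,P[...,1]-.181)<.06)
    Q=P[m]; print(nm,len(Q),Q.mean(0),rect(Q))
```

```text
[0.49031054 0.1790902  0.25133002] [3.13424776e+00 2.03418110e-01 2.79786460e-05]
block 3463 [0.49693783 0.18239244 0.06061954] ((493.23858642578125, 182.0177001953125), (69.38309478759766, 80.02812194824219), 7.569794178009033)
handtop 191 [0.49343953 0.18170762 0.13279376] ((493.4527587890625, 181.9137725830078), (13.728738784790039, 54.36735916137695), 7.2194504737854)
handles 515 [0.49432063 0.18256092 0.11768999] ((493.2440490722656, 181.92022705078125), (13.782509803771973, 54.387821197509766), 7.725406646728516)
pivot 650 [0.49446469 0.18214181 0.07829882] ((493.5820007324219, 181.87855529785156), (30.473730087280273, 30.60365104675293), 52.14147186279297)
```

View pics/w2.png

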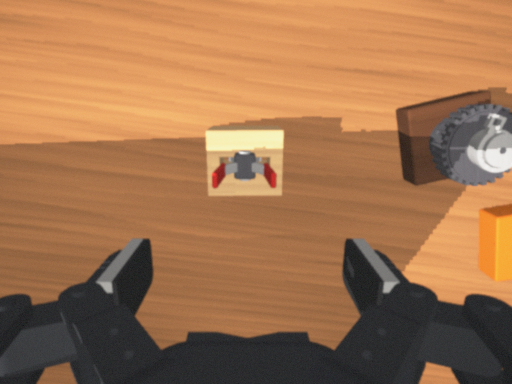

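The wrist view shows the pliers in their block at (245,172), with the fingers straddling it and clear. Going down to grasp.

Emit:
{"fn": "move_arm", "kwargs": {
  "deltas": [
    [[0,0,0],[0.017,0.024,-0.25],-1],
    [[0,0,0],[0.017,0.024,-0.5],-1],
    [[0,0,0],[0.017,0.024,-0.75],-1],
    [[0,0,0],[0.017,0.024,-1.0],-1],
    [[0,0,0],[0.017,0.024,-1.0],-1]
  ]
}}

```text
time: 3.82
tool_pos: [0.49, 0.1814, 0.1491]
tcp_rot: [3.133, 0.204, -0.008]
wrist_force: [0.8, 0.0, -0.2]
width: 1.0
```

Emit:
{"fn": "move_arm", "kwargs": {
  "deltas": [
    [[0,0,0],[0,0,-0.2],-1],
    [[0,0,0],[0,0,-0.4],-1],
    [[0,0,0],[0,0,-0.58],-1],
    [[0,0,0],[0,0,-0.6],-1],
    [[0,0,0],[0,0,-0.6],-1]
  ]
}}

```text
time: 4.45
tool_pos: [0.4923, 0.1831, 0.0918]
tcp_rot: [-3.135, -0.206, -0.001]
wrist_force: [-0.4, 0.4, -0.2]
width: 1.004
```

Run:
```python
from h import *
ci,im,D=shot("wrist","w3"); P=cloud(ci,D)
s=status.read_state();print(s["tool_pos"],s["tcp_rot"],s["wrist_force"])
hsv=cv2.cvtColor(im,cv2.COLOR_RGB2HSV)
red=((hsv[...,0]<8)|(hsv[...,0]>172))&(hsv[...,1]>120)&(hsv[...,2]>60)
Q=P[red&(D>0)]; Q=Q[np.hypot(Q[:,0]-.492,Q[:,1]-.181)<.06]
print(len(Q),Q.mean(0),Q.min(0),Q.max(0),rect(Q))
```

```text
[0.49258274 0.18328178 0.09215083] [-3.13452602e+00 -2.05729688e-01 -2.13967114e-03] [ 0.34671832  0.02835662 -0.17108568]
2859 [0.49532171 0.18234182 0.12023872] [0.48272934 0.15466983 0.0898871 ] [0.50353172 0.20967613 0.13507899] ((493.20281982421875, 182.24168395996094), (14.834175109863281, 54.8807258605957), 7.141279697418213)
```

View pics/w3.png

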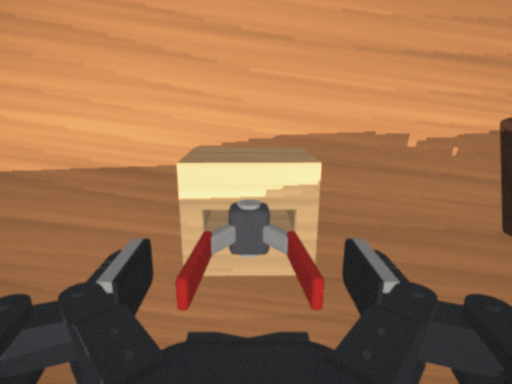

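The handles sit centred between the open fingers (red handles at columns 177 and 322, pads at 152 and 345). Closing lightly.

Emit:
{"fn": "move_arm", "kwargs": {
  "deltas": [
    [[0,0,0],[0,0,0],-0.1],
    [[0,0,0],[0,0,0],-0.1],
    [[0,0,0],[0,0,0],-0.15],
    [[0,0,0],[0,0,0],-0.15],
    [[0,0,0],[0,0,0],-0.15],
    [[0,0,0],[0,0,0],-0.15],
    [[0,0,0],[0,0,0],-0.15],
    [[0,0,0],[0,0,0],-0.15]
  ],
  "grip_force": 60
}}

```text
time: 5.5
tool_pos: [0.4932, 0.1835, 0.0934]
tcp_rot: [-3.134, -0.206, -0.005]
wrist_force: [-1.7, -0.5, 8.2]
width: 0.579
```

Run:
```python
from h import *
s=status.read_state();print(s["tool_pos"],s["tcp_rot"],s["wrist_force"],s["width"]*85)
```

```text
[0.49320598 0.18347766 0.09339621] [-3.13436668 -0.20619342 -0.00454068] [-1.70194418 -0.50905609  8.16821596] 49.208407526984644
```

Emit:
{"fn": "move_arm", "kwargs": {
  "deltas": [
    [[0,0,0],[0,0,0.1],-0.15],
    [[0,0,0],[0,0,0.3],-0.15],
    [[0,0,0],[0,0,0.5],-0.15],
    [[0,0,0],[0,0,0.75],-0.15],
    [[0,0,0],[0,0,1.0],-0.15]
  ]
}}

```text
time: 6.12
tool_pos: [0.4914, 0.1831, 0.192]
tcp_rot: [3.135, 0.206, -0.001]
wrist_force: [-0.6, -0.8, -1.1]
width: 0.579
```

Emit:
{"fn": "move_arm", "kwargs": {
  "deltas": [
    [[0,0,0],[0,0,0.3],-0.15],
    [[0,0,-0.05],[0.1,-0.25,0.4],-0.15],
    [[0,0,-0.1],[0.25,-0.6,0.4],-0.15],
    [[0,0,-0.15],[0.35,-0.9,0.4],-0.15],
    [[0,0,-0.181],[0.36,-1.0,0.4],-0.15]
  ]
}}

```text
time: 6.75
tool_pos: [0.528, 0.0818, 0.2314]
tcp_rot: [3.132, -0.246, -0.0]
wrist_force: [-0.7, -0.3, -1.0]
width: 0.577
```

Emit:
{"fn": "move_arm", "kwargs": {
  "deltas": [
    [[0,0,0],[0.15,-0.4,0],-0.15],
    [[0,0,0],[0.3,-0.8,0],-0.15],
    [[0,0,0],[0.36,-1.0,0],-0.15],
    [[0,0,0],[0.36,-1.0,0],-0.15]
  ]
}}

```text
time: 7.25
tool_pos: [0.5637, -0.0173, 0.231]
tcp_rot: [-3.132, 0.243, 0.001]
wrist_force: [-0.5, 1.6, -1.6]
width: 0.577
```

Emit:
{"fn": "move_arm", "kwargs": {
  "deltas": [
    [[0,0,0],[0,-0.15,0],-0.15],
    [[0,0,0],[0,-0.3,0],-0.15],
    [[0,0,0],[0,-0.31,0],-0.15],
    [[0,0,0],[0,-0.31,0],-0.15]
  ]
}}

```text
time: 7.75
tool_pos: [0.5638, -0.0478, 0.2313]
tcp_rot: [-3.132, 0.241, -0.0]
wrist_force: [0.7, 0.5, -0.6]
width: 0.582
```

Run:
```python
from h import *
ci,im,D=shot("wrist","w4")
s=status.read_state();print(s["tool_pos"],s["tcp_rot"],s["wrist_force"],s["width"]*85)
print(proj(ci,[.565,-.0493,.105]))
c,i2,D2=shot("scene","s4")
u,v=proj(c,[.565,-.0493,.13]).astype(int)
a=cv2.resize(im[60:260,150:350,::-1],(600,600),interpolation=cv2.INTER_CUBIC);b=cv2.resize(i2[v-100:v+60,u-40:u+40,::-1],(200,400),interpolation=cv2.INTER_CUBIC)
cv2.imwrite("pics/m4.png",np.hstack([a,cv2.copyMakeBorder(b,0,200,0,0,0)]))
```

```text
[ 0.56377844 -0.04764778  0.23133093] [-3.13203174e+00  2.40387927e-01 -3.78715693e-05] [ 0.853446    0.03731825 -0.62067218] 48.95757576185823
[249.01331967 179.48103551]
```

View pics/m4.png

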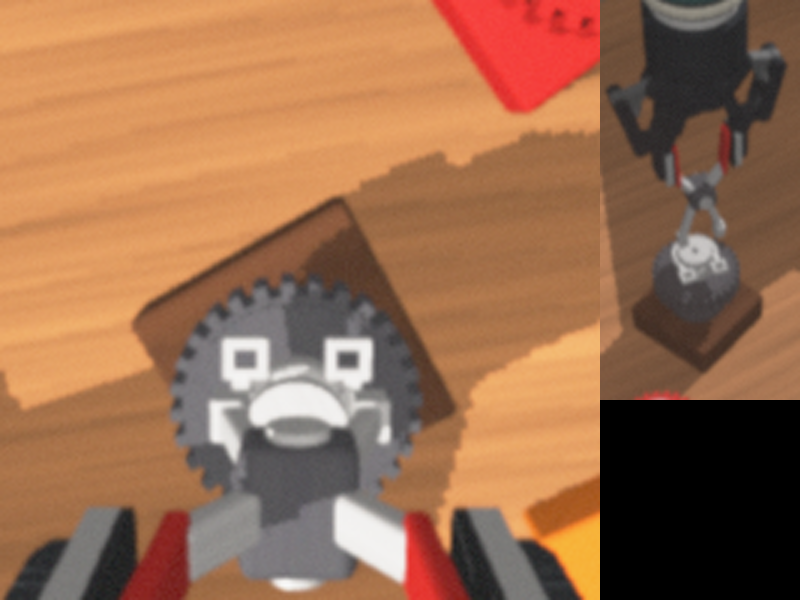

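The left crop shows the eye holes at (245,360) and (348,360) with the pin feet behind them, near (222,410) and (370,410). The scene crop shows the pliers held upright over the ring. Measuring feet and holes by depth.

```bash
cat >> h.py <<'E'
def feet(ci,im,D,tcp,yaw,z0,z1):
    "pliers leg points in tool-ish axes (yaw rad) relative to tcp"
    P=cloud(ci,D); q=(P-tcp); c,s=np.cos(yaw),np.sin(yaw)
    L=np.stack([c*q[...,0]+s*q[...,1],-s*q[...,0]+c*q[...,1],P[...,2]],-1)
    m=(D>0)&(L[...,2]>z0)&(L[...,2]<z1)&(abs(L[...,0])<.02)&(abs(L[...,1])<.03)
    return L,m
E
python3 - <<'E'
from h import *
f=np.load("pics/w4.npz"); ci={k:f[k] for k in "KRt"}; im,D=f["im"],f["d"]
tcp=np.array([.5638,-.0477,0]); yaw=np.radians(-8.84)
L,m=feet(ci,im,D,tcp,yaw,.135,.19)
for z in np.arange(.135,.19,.004):
    for sg in (1,-1):
        Q=L[m&(L[...,2]>=z)&(L[...,2]<z+.004)&(sg*L[...,1]>0)]
        if len(Q)>3: print(round(z,3),sg,len(Q),"x",Q[:,0].min().round(4),Q[:,0].max().round(4),"y",Q[:,1].min().round(4),Q[:,1].max().round(4))
# eyes: dark holes in bright ring
o=np.array([150,60]); A=ray(ci,*(o+np.array([245,360])/3),.105);B=ray(ci,*(o+np.array([348,360])/3),.105)
print(A,B,(A+B)/2, np.linalg.norm(A-B),np.degrees(np.arctan2(*(A-B)[[1,0]]))-90)
E
```

```text
0.147 1 21 x -0.0021 0.0053 y 0.0106 0.0179
0.147 -1 11 x 0.002 0.0055 y -0.0222 -0.0142
0.151 1 24 x 0.0005 0.0053 y 0.0111 0.019
0.151 -1 24 x -0.0001 0.0056 y -0.0219 -0.0142
0.155 1 47 x -0.0045 0.0054 y 0.011 0.0194
0.155 -1 33 x -0.0046 0.0055 y -0.0225 -0.0145
0.159 1 47 x -0.0043 0.0053 y 0.0114 0.0193
0.159 -1 59 x -0.0038 0.0054 y -0.0224 -0.0149
0.163 1 22 x -0.0027 0.0046 y 0.0112 0.0163
0.163 -1 23 x -0.0031 0.0046 y -0.0198 -0.0134
0.167 1 25 x -0.0034 0.0043 y 0.0097 0.016
0.167 -1 32 x -0.002 0.0045 y -0.0188 -0.0124
0.171 1 25 x -0.0019 0.0045 y 0.0089 0.0143
0.171 -1 23 x -0.0023 0.0045 y -0.017 -0.0116
0.175 1 21 x -0.0023 0.0042 y 0.0101 0.0135
0.175 -1 22 x -0.003 0.0044 y -0.0162 -0.0121
0.179 1 13 x -0.0023 0.0041 y 0.0112 0.0126
0.179 -1 22 x -0.0029 0.0043 y -0.0152 -0.0131
0.183 -1 5 x 0.0012 0.0036 y -0.0143 -0.0134
[ 0.56683028 -0.03434571  0.105     ] [ 0.56229893 -0.06380575  0.105     ] [ 0.56456461 -0.04907573  0.105     ] 0.029806488237226213 -8.744336965178036
```

Run:
```python
from h import *
tcp=np.array([.5638,-.0477,0]); yaw=np.radians(-8.8)
for n in ("w1","w4"):
    f=np.load(f"pics/{n}.npz"); ci={k:f[k] for k in "KRt"}; im,D=f["im"],f["d"]
    L,_=feet(ci,im,D,tcp,yaw,0,1); br=im.min(-1)>140
    m=(D>0)&(L[...,2]>.1025)&(L[...,2]<.1075)&(abs(L[...,1])<.025)&(L[...,0]>-.006)&(L[...,0]<.012)
    for sg in (1,-1):
        Q=L[m&(sg*(L[...,1]+.0016)>.0075)]
        p=lambda k:np.percentile(Q[:,k],[0,3,97,100]).round(4)
        print(n,sg,len(Q),"x",p(0),"y",p(1),"z",np.median(Q[:,2]).round(4))
# foot in w4
f=np.load("pics/w4.npz"); ci={k:f[k] for k in "KRt"}; im,D=f["im"],f["d"]
L,m=feet(ci,im,D,tcp,yaw,.145,.163)
for sg in (1,-1):
    Q=L[m&(sg*L[...,1]>0)]; p=lambda k:np.percentile(Q[:,k],[0,3,97,100]).round(4); print(sg,p(0),p(1),p(2))
```

```text
w1 1 188 x [-0.0059 -0.0053  0.0079  0.0082] y [0.0067 0.0077 0.02   0.0204] z 0.1056
w1 -1 190 x [-0.006  -0.0052  0.0077  0.0078] y [-0.0223 -0.0219 -0.0095 -0.0093] z 0.1056
w4 1 185 x [-0.006  -0.0053  0.008   0.0082] y [0.0072 0.0073 0.0201 0.0203] z 0.1056
w4 -1 184 x [-0.0056 -0.0048  0.0077  0.008 ] y [-0.0223 -0.0222 -0.01   -0.0099] z 0.1055
1 [-0.0045 -0.0038  0.0054  0.0054] [0.0106 0.0106 0.0193 0.0194] [0.1472 0.1477 0.1622 0.1629]
-1 [-0.0046 -0.0038  0.0055  0.0056] [-0.0225 -0.0224 -0.0143 -0.0142] [0.1472 0.1495 0.1627 0.1629]
```

Run:
```python
from h import *
for n,tcp,yd,dz in (("w3",[.4926,.1833,0],7.5,0),("w4",[.5638,-.0477,0],-8.8,.138)):
    f=np.load(f"pics/{n}.npz"); ci={k:f[k] for k in "KRt"}; im,D=f["im"],f["d"]
    L,_=feet(ci,im,D,np.array(tcp),np.radians(yd),0,1)
    hsv=cv2.cvtColor(im,cv2.COLOR_RGB2HSV)
    red=((hsv[...,0]<8)|(hsv[...,0]>172))&(hsv[...,1]>120)&(hsv[...,2]>50)&(abs(L[...,1])<.04)&(abs(L[...,0])<.03)&(L[...,2]>.08+dz)
    for z in np.arange(.09,.14,.005):
        o=[]
        for sg in (1,-1):
            Q=L[red&(abs(L[...,2]-dz-z)<.0025)&(sg*L[...,1]>0)]
            o.append((len(Q),)+tuple(np.round([Q[:,1].min()*1e3,Q[:,1].max()*1e3],1)) if len(Q) else 0)
        print(n,round(z,3),o)
```

```text
w3 0.09 [(17, np.float64(17.4), np.float64(20.6)), (14, np.float64(-22.9), np.float64(-19.7))]
w3 0.095 [(66, np.float64(17.4), np.float64(21.4)), (78, np.float64(-23.4), np.float64(-19.4))]
w3 0.1 [(92, np.float64(17.6), np.float64(21.7)), (89, np.float64(-24.0), np.float64(-19.9))]
w3 0.105 [(104, np.float64(18.0), np.float64(22.6)), (112, np.float64(-24.3), np.float64(-20.4))]
w3 0.11 [(114, np.float64(18.3), np.float64(22.9)), (113, np.float64(-24.9), np.float64(-20.8))]
w3 0.115 [(132, np.float64(19.1), np.float64(23.7)), (140, np.float64(-25.8), np.float64(-21.3))]
w3 0.12 [(146, np.float64(19.6), np.float64(24.1)), (154, np.float64(-26.5), np.float64(-21.8))]
w3 0.125 [(166, np.float64(20.0), np.float64(25.0)), (162, np.float64(-26.9), np.float64(-22.3))]
w3 0.13 [(274, np.float64(20.5), np.float64(26.3)), (256, np.float64(-28.6), np.float64(-22.6))]
w3 0.135 [(303, np.float64(21.2), np.float64(25.8)), (327, np.float64(-27.9), np.float64(-23.2))]
w3 0.14 [0, 0]
w4 0.09 [(17, np.float64(17.3), np.float64(20.9)), (10, np.float64(-21.2), np.float64(-18.3))]
w4 0.095 [(56, np.floa
[... 204 characters left out ...]
.float64(24.8)), (90, np.float64(-24.6), np.float64(-18.4))]
w4 0.11 [(110, np.float64(18.0), np.float64(24.8)), (108, np.float64(-37.4), np.float64(-18.5))]
w4 0.115 [(133, np.float64(18.3), np.float64(24.9)), (117, np.float64(-24.8), np.float64(-18.9))]
w4 0.12 [(136, np.float64(18.6), np.float64(24.8)), (133, np.float64(-24.9), np.float64(-19.1))]
w4 0.125 [(154, np.float64(19.1), np.float64(24.8)), (147, np.float64(-23.9), np.float64(-19.3))]
w4 0.13 [(222, np.float64(19.4), np.float64(24.9)), (173, np.float64(-24.7), np.float64(-19.5))]
w4 0.135 [(385, np.float64(19.8), np.float64(24.9)), (421, np.float64(-24.8), np.float64(-19.7))]
w4 0.14 [0, (1, np.float64(-34.5), np.float64(-34.5))]
```

Emit:
{"fn": "move_arm", "kwargs": {
  "deltas": [
    [[0,0,0],[0.015,0.002,-0.15],-0.2],
    [[0,0,0],[0.015,0.002,-0.28],-0.21],
    [[0,0,0],[0.015,0.002,-0.28],-0.21],
    [[0,0,0],[0.015,0.002,-0.28],-0.21],
    [[0,0,0],[0.015,0.002,-0.28],-0.21]
  ]
}}

```text
time: 8.48
tool_pos: [0.5658, -0.0477, 0.2038]
tcp_rot: [3.132, -0.24, 0.001]
wrist_force: [0.5, 0.3, -0.9]
width: 0.601
```

```bash
cat > m.py <<'E'
from h import *
import sys
n=sys.argv[1]; zf=float(sys.argv[2])   # expected foot-bottom z
ci,im,D=shot("wrist",n); s=status.read_state(); t=s["tool_pos"].copy(); print(t.round(4),s["tcp_rot"].round(3),s["wrist_force"].round(1),round(s["width"]*85,1))
t[2]=0; yaw=np.radians(-8.8)
L,m=feet(ci,im,D,t,yaw,zf-.001,zf+.012)
p=lambda Q,k:np.percentile(Q[:,k],[0,3,97,100]).round(4)
for sg in (1,-1):
    Q=L[m&(sg*L[...,1]>.006)]; print("foot",sg,len(Q),p(Q,0),p(Q,1),p(Q,2))
e=(D>0)&(L[...,2]>.1025)&(L[...,2]<.1075)&(abs(L[...,1])<.025)&(L[...,0]>-.004)&(L[...,0]<.012)
for sg in (1,-1):
    Q=L[e&(sg*L[...,1]>.006)]
    if len(Q)>5: print("eye",sg,len(Q),p(Q,0),p(Q,1),np.median(Q[:,2]).round(4))
E
python3 m.py w5 .121
```

```text
[ 0.5658 -0.0477  0.2039] [ 3.132e+00 -2.400e-01  2.000e-03] [-0.3  0.3 -0.9] 51.6
foot 1 103 [-0.0042 -0.0035  0.0054  0.0056] [0.0098 0.0098 0.0181 0.0181] [0.1228 0.1231 0.1328 0.133 ]
foot -1 102 [-0.0048 -0.0041  0.0055  0.0057] [-0.0215 -0.0214 -0.0132 -0.0129] [0.1217 0.1228 0.1329 0.133 ]
eye 1 133 [-0.004  -0.0033  0.0061  0.0062] [0.0074 0.0074 0.0199 0.0201] 0.1056
eye -1 120 [-0.004  -0.0035  0.0057  0.006 ] [-0.0224 -0.0222 -0.0098 -0.0097] 0.1054
```

Emit:
{"fn": "move_arm", "kwargs": {
  "deltas": [
    [[0,0,0],[-0.004,0.006,0],-0.225],
    [[0,0,0],[-0.004,0.006,-0.05],-0.225],
    [[0,0,0],[-0.004,0.006,-0.08],-0.225],
    [[0,0,0],[-0.004,0.006,-0.1],-0.225],
    [[0,0,0],[-0.004,0.006,-0.1],-0.225]
  ]
}}

```text
time: 9.15
tool_pos: [0.5647, -0.047, 0.1929]
tcp_rot: [-3.132, 0.24, 0.001]
wrist_force: [0.3, 0.1, -1.6]
width: 0.609
```

```bash
python3 m.py w6 .1105
```

```text
[ 0.5649 -0.0471  0.1931] [-3.132  0.24   0.   ] [-0.1 -0.7 -1.7] 52.1
foot 1 113 [-0.0046 -0.0042  0.0051  0.0052] [0.0097 0.0097 0.018  0.0181] [0.1097 0.1123 0.1219 0.1223]
foot -1 100 [-0.0055 -0.0036  0.0054  0.0055] [-0.0213 -0.0208 -0.0127 -0.0126] [0.1123 0.1127 0.1223 0.1224]
eye 1 131 [-0.004  -0.003   0.0071  0.0072] [0.0071 0.0071 0.0191 0.0192] 0.1056
eye -1 138 [-0.004  -0.0034  0.0068  0.0071] [-0.023  -0.0229 -0.0102 -0.0101] 0.1054
```

Emit:
{"fn": "move_arm", "kwargs": {
  "deltas": [
    [[0,0,0],[0.007,-0.001,0],-0.225],
    [[0,0,0],[0.007,-0.001,-0.02],-0.225],
    [[0,0,0],[0.007,-0.001,-0.04],-0.225],
    [[0,0,0],[0.007,-0.001,-0.04],-0.225]
  ]
}}

```text
time: 9.7
tool_pos: [0.5654, -0.0471, 0.1889]
tcp_rot: [-3.132, 0.24, 0.001]
wrist_force: [-0.2, -0.5, -1.2]
width: 0.617
```

```bash
python3 m.py w7 .1065; python3 -c "
import cv2
a=cv2.imread('pics/w7.png')[110:270,150:350]; cv2.imwrite('pics/w7c.png',cv2.resize(a,None,fx=3.5,fy=3.5,interpolation=cv2.INTER_CUBIC))"
```

```text
[ 0.5655 -0.0471  0.1891] [-3.132e+00  2.400e-01  1.000e-03] [ 0.2 -0.8 -0.6] 51.9
foot 1 198 [-0.0199 -0.0182  0.0059  0.0065] [0.007  0.007  0.0185 0.0188] [0.1055 0.1056 0.118  0.1184]
foot -1 193 [-0.0199 -0.0184  0.0058  0.006 ] [-0.0232 -0.0226 -0.0107 -0.0107] [0.1055 0.1056 0.1182 0.1184]
eye 1 105 [-0.0035 -0.0032  0.0065  0.0066] [0.007  0.007  0.0188 0.0188] 0.1057
eye -1 103 [-0.004  -0.0035  0.0061  0.0062] [-0.0233 -0.0231 -0.0107 -0.0102] 0.1056
```

View pics/w7c.png

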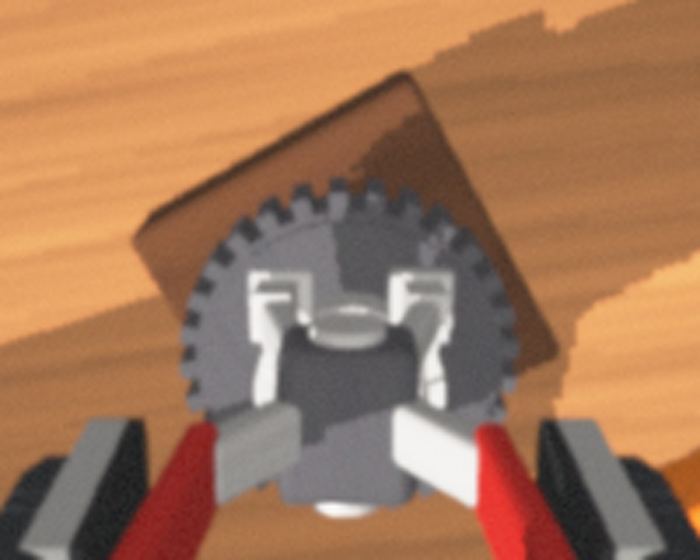

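No contact force yet. The feet sit just over the eyes (crop (280,290) and (425,290)), so the pins seem to be in the holes. Easing down until the feet nearly touch.

Emit:
{"fn": "move_arm", "kwargs": {
  "deltas": [
    [[0,0,0],[0,0,-0.005],-0.225],
    [[0,0,0],[0,0,-0.01],-0.225],
    [[0,0,0],[0,0,-0.01],-0.225]
  ]
}}

```text
time: 10.12
tool_pos: [0.5657, -0.0472, 0.1883]
tcp_rot: [-3.132, 0.24, -0.0]
wrist_force: [0.6, 0.0, -1.6]
width: 0.614
```

```bash
python3 m.py w8 .1075
```

```text
[ 0.5657 -0.0472  0.1883] [ 3.132 -0.24   0.   ] [ 0.1 -0.5 -0.8] 52.3
foot 1 125 [-0.0179 -0.0121  0.0055  0.0065] [0.0097 0.0097 0.018  0.0181] [0.1066 0.1068 0.1181 0.119 ]
foot -1 128 [-0.0192 -0.0132  0.0055  0.0057] [-0.0223 -0.021  -0.0127 -0.0114] [0.1065 0.1068 0.1193 0.1195]
eye 1 98 [-0.0037 -0.003   0.0063  0.0065] [0.007  0.007  0.0188 0.0194] 0.1053
eye -1 98 [-0.0039 -0.0033  0.0061  0.0063] [-0.0232 -0.0232 -0.0106 -0.0106] 0.1054
```

Emit:
{"fn": "move_arm", "kwargs": {
  "deltas": [
    [[0,0,0],[0,0,0.003],-0.19],
    [[0,0,0],[0,0,0.006],-0.16],
    [[0,0,0],[0,0,0.01],-0.13],
    [[0,0,0],[0,0,0.012],-0.1],
    [[0,0,0],[0,0,0.012],-0.1]
  ],
  "grip_force": 90
}}

```text
time: 10.8
tool_pos: [0.5656, -0.0471, 0.1895]
tcp_rot: [-3.132, 0.24, 0.0]
wrist_force: [0.7, 0.9, -0.7]
width: 0.554
```

```bash
python3 m.py w9 .1075
```

```text
[ 0.5657 -0.0471  0.1895] [-3.132  0.24  -0.   ] [-0.1 -0.  -0.8] 47.3
foot 1 121 [-0.0166 -0.0048  0.0053  0.0056] [0.007  0.0108 0.0202 0.0202] [0.1065 0.1067 0.1186 0.1194]
foot -1 126 [-0.0143 -0.0042  0.0055  0.006 ] [-0.023  -0.023  -0.015  -0.0121] [0.1065 0.1066 0.1187 0.1194]
eye 1 114 [-0.0039 -0.0036  0.0064  0.0066] [0.007  0.007  0.0188 0.0197] 0.1054
eye -1 118 [-0.0037 -0.0034  0.0064  0.0065] [-0.0225 -0.0218 -0.01   -0.01  ] 0.1054
```

Emit:
{"fn": "move_arm", "kwargs": {
  "deltas": [
    [[0,0,0],[0,0,0.003],-0.06],
    [[0,0,0],[0,0,0.006],-0.03],
    [[0,0,0],[0,0,0.01],0.0],
    [[0,0,0],[0,0,0.012],0.02],
    [[0,0,0],[0,0,0.012],0.02]
  ]
}}

```text
time: 11.48
tool_pos: [0.5656, -0.0471, 0.1907]
tcp_rot: [-3.132, 0.24, 0.0]
wrist_force: [0.2, -0.1, -1.3]
width: 0.497
```

```bash
python3 m.py w10 .1075
```

```text
[ 0.5656 -0.0471  0.1906] [-3.132  0.24   0.   ] [-1.3  0.6 -1.2] 42.0
foot 1 136 [-0.018  -0.0048  0.0053  0.0063] [0.0092 0.0108 0.0221 0.0223] [0.1065 0.1067 0.1192 0.1193]
foot -1 138 [-0.0192 -0.0177  0.0057  0.0064] [-0.0248 -0.0246 -0.0143 -0.0122] [0.1065 0.1067 0.1192 0.1195]
eye 1 119 [-0.0039 -0.0034  0.0063  0.0067] [0.0086 0.009  0.021  0.0219] 0.1057
eye -1 116 [-0.0039 -0.0035  0.0064  0.0067] [-0.0241 -0.0233 -0.0116 -0.0115] 0.1059
```

Emit:
{"fn": "move_arm", "kwargs": {
  "deltas": [
    [[0,0,0],[0,0,0.003],0.05],
    [[0,0,0],[0,0,0.006],0.08],
    [[0,0,0],[0,0,0.01],0.11],
    [[0,0,0],[0,0,0.013],0.14],
    [[0,0,0],[0,0,0.016],0.17],
    [[0,0,0],[0,0,0.018],0.2],
    [[0,0,0],[0,0,0.018],0.2]
  ],
  "grip_force": 110
}}

```text
time: 12.4
tool_pos: [0.5655, -0.047, 0.1923]
tcp_rot: [-3.132, 0.24, 0.001]
wrist_force: [-1.3, 1.6, -2.7]
width: 0.412
```

```bash
sed -i 's/(abs(L\[...,1\])<.025)&(L\[...,0\]>-.004)/(abs(L[...,1])<.034)\&(L[...,0]>-.004)/' m.py; sed -i 's/<.02)&(abs(L\[...,1\])<.03)/<.02)\&(abs(L[...,1])<.036)/' h.py
cat >> m.py <<'E'
# ring tilt/centre: bright points z 95..110 around ring
b=(D>0)&(L[...,2]>.07)&(L[...,2]<.108)&(im.min(-1)>120)&(abs(L[...,1])<.034)&(L[...,0]<.012)&(L[...,0]>-.045)
for x0 in np.arange(-.045,.012,.006):
    Q=L[b&(abs(L[...,0]-x0)<.003)]
    if len(Q)>5: print("x",round(x0,3),len(Q),"y",p(Q,1)[[0,3]],"z",np.percentile(Q[:,2],[5,50,95]).round(4))
E
python3 m.py w11 .1075; python3 -c "
import cv2
a=cv2.imread('pics/w11.png')[110:290,150:350]; cv2.imwrite('pics/w11c.png',cv2.resize(a,None,fx=3.3,fy=3.3,interpolation=cv2.INTER_CUBIC))"
```

```text
[ 0.5655 -0.047   0.1924] [-3.132e+00  2.400e-01  1.000e-03] [-1.9  1.1 -1.6] 34.8
foot 1 177 [-0.02   -0.0179  0.0045  0.0053] [0.0124 0.0131 0.0255 0.0258] [0.1065 0.1066 0.1188 0.1194]
foot -1 174 [-0.0186 -0.017   0.0046  0.0053] [-0.0284 -0.0276 -0.0159 -0.0153] [0.1065 0.1066 0.1191 0.1194]
eye 1 106 [-0.0039 -0.0037  0.0054  0.0058] [0.0124 0.0125 0.0253 0.026 ] 0.1063
eye -1 105 [-0.0038 -0.0036  0.0054  0.0059] [-0.029  -0.0278 -0.0153 -0.0148] 0.1064
x -0.033 43 y [-0.0331  0.0332] z [0.0839 0.0861 0.087 ]
x -0.027 109 y [-0.0272  0.033 ] z [0.0843 0.0862 0.1062]
x -0.021 186 y [-0.0327  0.0338] z [0.0847 0.1005 0.1068]
x -0.015 88 y [-0.0324  0.0337] z [0.084  0.0878 0.1073]
x -0.009 95 y [-0.0323  0.0334] z [0.0832 0.0863 0.0957]
x -0.003 282 y [-0.0223  0.0307] z [0.085  0.0939 0.1069]
x 0.003 318 y [-0.0279  0.0307] z [0.0839 0.1027 0.1074]
x 0.009 59 y [-0.0246  0.0247] z [0.0828 0.0855 0.0872]
```

View pics/w11c.png

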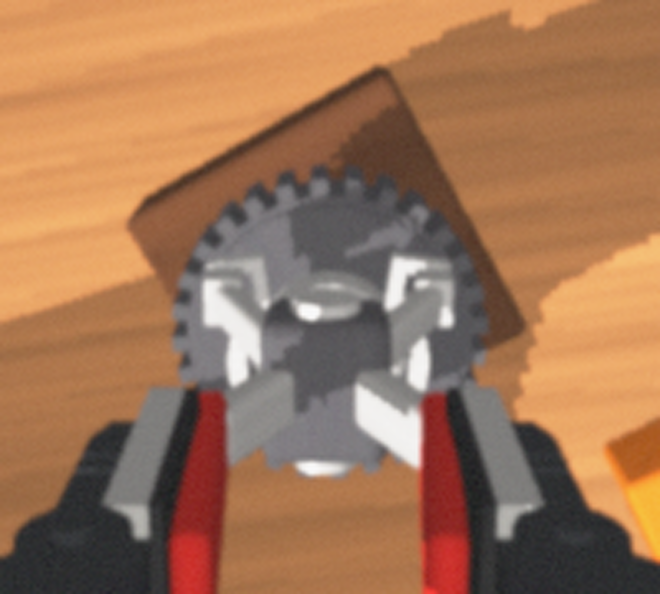

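The crop shows the ring's eyes spreading on the pins (left (235,280), right (420,280)), with clip_l about 0.14. Squeezing a little further.

Emit:
{"fn": "move_arm", "kwargs": {
  "deltas": [
    [[0,0,0],[0,0,0.001],0.22],
    [[0,0,0],[0,0,0.002],0.24],
    [[0,0,0],[0,0,0.003],0.26],
    [[0,0,0],[0,0,0.003],0.27],
    [[0,0,0],[0,0,0.003],0.27]
  ],
  "grip_force": 120
}}

```text
time: 13.08
tool_pos: [0.5656, -0.0471, 0.1927]
tcp_rot: [-3.132, 0.24, 0.0]
wrist_force: [-1.4, 1.5, -2.5]
width: 0.379
```

```bash
python3 m.py w12 .1075|head -5
```

```text
[ 0.5656 -0.0471  0.1927] [-3.132  0.24   0.   ] [-1.8  1.6 -2.1] 32.5
foot 1 183 [-0.0196 -0.0181  0.0036  0.0046] [0.0139 0.0146 0.027  0.028 ] [0.1065 0.1066 0.1189 0.1195]
foot -1 178 [-0.0191 -0.0183  0.0036  0.0045] [-0.0309 -0.0297 -0.0175 -0.0162] [0.1065 0.1066 0.1192 0.1195]
eye 1 99 [-0.0037 -0.0034  0.0043  0.005 ] [0.0141 0.0146 0.0274 0.0284] 0.1066
eye -1 83 [-0.0034 -0.0028  0.0043  0.0048] [-0.0309 -0.0301 -0.0173 -0.0169] 0.1065
```

Emit:
{"fn": "move_arm", "kwargs": {
  "deltas": [
    [[0,0,0],[0,0,0],0.29],
    [[0,0,0],[-0.01,0.002,0],0.29],
    [[0,0,0],[-0.02,0.003,0],0.29],
    [[0,0,0],[-0.031,0.005,0],0.29],
    [[0,0,0],[-0.031,0.005,0],0.29]
  ]
}}

```text
time: 13.75
tool_pos: [0.5629, -0.0469, 0.1931]
tcp_rot: [3.132, -0.24, 0.002]
wrist_force: [-0.5, 0.5, -2.2]
width: 0.373
```

```bash
python3 m.py w13 .1075|head -5;  python3 -c "
import cv2
a=cv2.imread('pics/w13.png')[110:290,150:350]; cv2.imwrite('pics/w13c.png',cv2.resize(a,None,fx=3.3,fy=3.3,interpolation=cv2.INTER_CUBIC))"
```

```text
[ 0.5629 -0.0468  0.1931] [ 3.132e+00 -2.400e-01  2.000e-03] [-0.7  0.6 -1.9] 31.5
foot 1 192 [-0.0196 -0.0172  0.006   0.007 ] [0.0145 0.0153 0.0276 0.0286] [0.1065 0.1066 0.1192 0.1195]
foot -1 206 [-0.02   -0.0187  0.0061  0.0071] [-0.0318 -0.0303 -0.0177 -0.017 ] [0.1066 0.1067 0.1194 0.1195]
eye 1 102 [-0.0037 -0.0036  0.0066  0.0071] [0.014  0.0145 0.028  0.0288] 0.1065
eye -1 75 [-0.0036 -0.0033  0.0066  0.007 ] [-0.0318 -0.0309 -0.0174 -0.017 ] 0.1063
```

View pics/w13c.png

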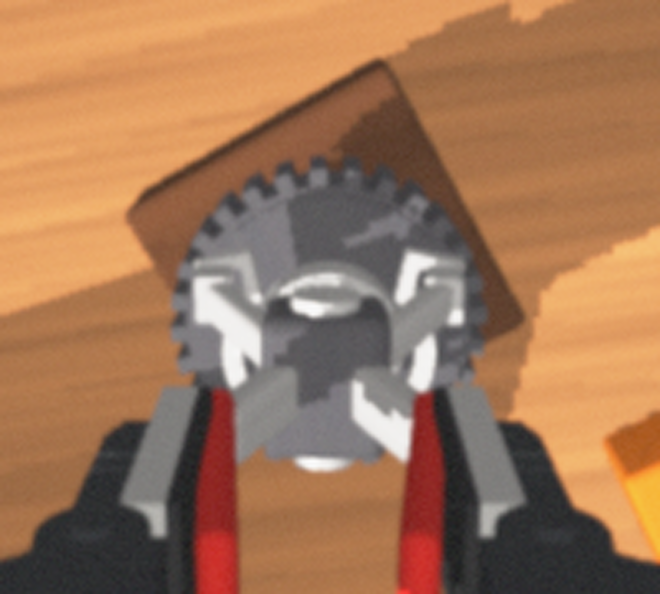

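The pins slid about 2 mm inside the eyes while the ring stayed put, so the slack is now taken up. Moving further towards the ring's -x.

Emit:
{"fn": "move_arm", "kwargs": {
  "deltas": [
    [[0,0,0],[-0.01,0.002,0],0.29],
    [[0,0,0],[-0.02,0.003,0],0.29],
    [[0,0,0],[-0.03,0.005,0],0.29],
    [[0,0,0],[-0.03,0.005,0],0.29]
  ]
}}

```text
time: 14.3
tool_pos: [0.5596, -0.0462, 0.1929]
tcp_rot: [3.132, -0.24, 0.0]
wrist_force: [-0.3, 0.5, -1.3]
width: 0.373
```

```bash
python3 m.py w14 .1075
```

```text
[ 0.5596 -0.0462  0.1928] [ 3.132 -0.24   0.   ] [-0.  -0.3 -1.7] 31.5
foot 1 189 [-0.0196 -0.0142  0.0071  0.0081] [0.0139 0.0153 0.0276 0.0287] [0.1065 0.1066 0.1191 0.1193]
foot -1 212 [-0.0195 -0.0177  0.0072  0.0081] [-0.0316 -0.0304 -0.0178 -0.0079] [0.1065 0.1066 0.1193 0.1195]
eye 1 125 [-0.0037 -0.0032  0.0079  0.0084] [0.0065 0.0139 0.0276 0.0289] 0.1064
eye -1 110 [-0.0038 -0.0034  0.008   0.0083] [-0.0321 -0.0309 -0.0081 -0.0064] 0.1066
x -0.033 32 y [-0.0333  0.0247] z [0.0848 0.0859 0.0868]
x -0.027 84 y [-0.0333  0.034 ] z [0.0836 0.086  0.1066]
x -0.021 174 y [-0.0335  0.0339] z [0.0846 0.1042 0.1068]
x -0.015 103 y [-0.0335  0.0336] z [0.0841 0.1057 0.1073]
x -0.009 36 y [-0.0192  0.0335] z [0.0839 0.0885 0.1007]
x -0.003 310 y [-0.0257  0.0339] z [0.0851 0.0996 0.1072]
x 0.003 385 y [-0.0316  0.0306] z [0.0849 0.0989 0.1075]
x 0.009 211 y [-0.0295  0.0304] z [0.0836 0.0867 0.1075]
```

Emit:
{"fn": "move_arm", "kwargs": {
  "deltas": [
    [[0,0,0],[-0.01,0.002,0],0.29],
    [[0,0,0],[-0.01,0.002,-0.01],0.29],
    [[0,0,0],[-0.01,0.002,-0.02],0.29],
    [[0,0,0],[-0.01,0.002,-0.03],0.29],
    [[0,0,0],[-0.01,0.002,-0.03],0.29]
  ]
}}

```text
time: 14.98
tool_pos: [0.5584, -0.0459, 0.1896]
tcp_rot: [-3.132, 0.24, 0.001]
wrist_force: [-0.7, 0.1, -2.1]
width: 0.371
```

```bash
sed -i 's/L\[...,2\]>.1025)&(L\[...,2\]<.1075)/L[...,2]>zf-.005)\&(L[...,2]<zf)/' m.py; python3 m.py w15 .1045;  python3 -c "
import cv2
a=cv2.imread('pics/w15.png')[110:290,150:350]; cv2.imwrite('pics/w15c.png',cv2.resize(a,None,fx=3.3,fy=3.3,interpolation=cv2.INTER_CUBIC))"
```

```text
[ 0.5585 -0.046   0.1897] [ 3.132 -0.24  -0.   ] [-0.  -0.3 -2.3] 31.4
foot 1 180 [-0.0196 -0.0152  0.0074  0.0081] [0.0063 0.0148 0.0276 0.0286] [0.1035 0.1036 0.116  0.1164]
foot -1 198 [-0.0186 -0.0169  0.0071  0.0084] [-0.0312 -0.0302 -0.0086 -0.0063] [0.1035 0.1036 0.1163 0.1165]
eye 1 158 [-0.0038 -0.0036  0.0076  0.0081] [0.0063 0.0069 0.0276 0.0287] 0.1031
eye -1 152 [-0.004  -0.0034  0.0074  0.0082] [-0.0318 -0.0306 -0.0068 -0.0064] 0.1029
x -0.033 21 y [-0.0313  0.0244] z [0.0846 0.0864 0.0873]
x -0.027 62 y [-0.0302  0.0336] z [0.0835 0.0864 0.1032]
x -0.021 183 y [-0.0293  0.0335] z [0.0849 0.1004 0.1038]
x -0.015 117 y [-0.0339  0.0338] z [0.0842 0.1018 0.1041]
x -0.009 27 y [-0.0185  0.0339] z [0.083  0.0846 0.1007]
x -0.003 249 y [-0.0254  0.0335] z [0.085  0.0997 0.1045]
x 0.003 454 y [-0.0317  0.0334] z [0.085  0.1003 0.1062]
x 0.009 185 y [-0.0292  0.0308] z [0.0838 0.0869 0.1046]
```

View pics/w15c.png

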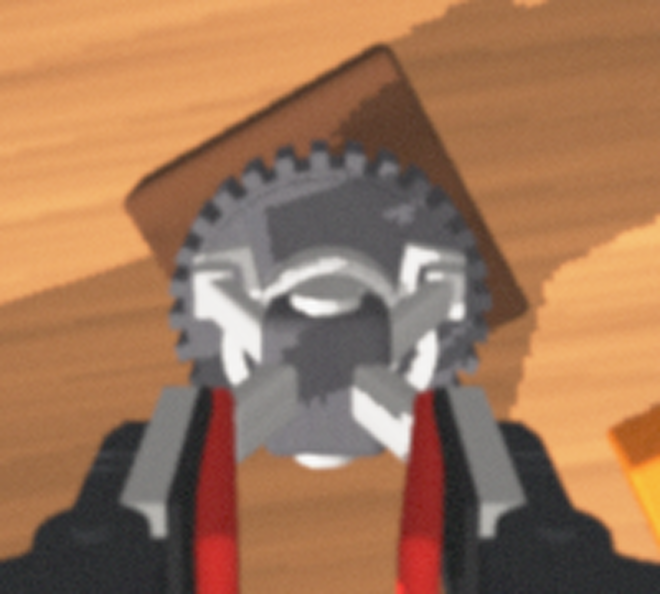

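The ring went down 3 mm with the pliers and no resistance (eye tops about 0.103, ring sides the same, so it is level). Continuing down.

Emit:
{"fn": "move_arm", "kwargs": {
  "deltas": [
    [[0,0,0],[0,0,-0.01],0.29],
    [[0,0,0],[0,0,-0.025],0.29],
    [[0,0,0],[0,0,-0.04],0.29],
    [[0,0,0],[0,0,-0.05],0.29],
    [[0,0,0],[0,0,-0.05],0.29]
  ]
}}

```text
time: 15.65
tool_pos: [0.5585, -0.046, 0.1846]
tcp_rot: [-3.132, 0.24, 0.0]
wrist_force: [-1.0, 0.2, -1.6]
width: 0.369
```

```bash
python3 m.py w16 .0995
```

```text
[ 0.5585 -0.046   0.1847] [ 3.132 -0.24  -0.   ] [-0.5 -0.8 -2.5] 31.0
foot 1 229 [-0.0199 -0.0181  0.0067  0.0075] [0.0063 0.0071 0.0275 0.0285] [0.0985 0.0986 0.1111 0.1115]
foot -1 275 [-0.0194 -0.0178  0.0069  0.0075] [-0.0314 -0.0303 -0.007  -0.0063] [0.0985 0.0986 0.1113 0.1115]
eye 1 153 [-0.0037 -0.0033  0.0079  0.0081] [0.0063 0.0072 0.0272 0.0287] 0.0984
eye -1 149 [-0.0037 -0.003   0.0079  0.0081] [-0.032  -0.0303 -0.0071 -0.0063] 0.0984
x -0.027 60 y [-0.034   0.0338] z [0.0836 0.0864 0.0982]
x -0.021 192 y [-0.0278  0.0337] z [0.0847 0.0963 0.099 ]
x -0.015 142 y [-0.0339  0.0335] z [0.0839 0.0871 0.099 ]
x -0.009 32 y [-0.034  0.034] z [0.0834 0.0847 0.0869]
x -0.003 192 y [-0.0248  0.0337] z [0.084  0.0984 0.101 ]
x 0.003 419 y [-0.0314  0.0338] z [0.0856 0.099  0.1053]
x 0.009 156 y [-0.0295  0.031 ] z [0.0837 0.0935 0.1001]
```

Emit:
{"fn": "move_arm", "kwargs": {
  "deltas": [
    [[0,0,0],[0,0,-0.015],0.29],
    [[0,0,0],[0,0,-0.03],0.29],
    [[0,0,0],[0,0,-0.05],0.29],
    [[0,0,0],[0,0,-0.07],0.29],
    [[0,0,0],[0,0,-0.085],0.29],
    [[0,0,0],[0,0,-0.085],0.29]
  ]
}}

```text
time: 16.45
tool_pos: [0.5588, -0.046, 0.1766]
tcp_rot: [3.132, -0.24, 0.001]
wrist_force: [-0.2, -0.6, 0.2]
width: 0.369
```

```bash
python3 m.py w17 .091
```

```text
[ 0.5588 -0.046   0.1767] [ 3.132e+00 -2.400e-01  1.000e-03] [-1.2 -0.5  1.3] 31.5
foot 1 260 [-0.0196 -0.0187  0.0067  0.0081] [0.0061 0.007  0.0275 0.0287] [0.0901 0.0901 0.1023 0.103 ]
foot -1 303 [-0.0197 -0.0187  0.0067  0.0083] [-0.0316 -0.0302 -0.0071 -0.0061] [0.09   0.0903 0.1027 0.103 ]
eye 1 184 [-0.0036 -0.003   0.0109  0.0117] [0.0064 0.0072 0.0269 0.0289] 0.0884
eye -1 181 [-0.0039 -0.0025  0.0117  0.0118] [-0.0332 -0.0302 -0.0072 -0.0064] 0.087
x -0.045 6 y [-0.0164  0.0146] z [0.0858 0.0861 0.0867]
x -0.027 59 y [-0.0338  0.0337] z [0.0829 0.0858 0.0913]
x -0.021 229 y [-0.0339  0.0334] z [0.0838 0.0863 0.0916]
x -0.015 186 y [-0.0338  0.034 ] z [0.084  0.0866 0.1005]
x -0.009 62 y [-0.0328  0.0338] z [0.0831 0.0854 0.0871]
x -0.003 190 y [-0.0303  0.0336] z [0.0834 0.0914 0.1061]
x 0.003 494 y [-0.0316  0.0335] z [0.0863 0.0962 0.1057]
x 0.009 125 y [-0.0285  0.0309] z [0.083  0.0883 0.0918]
```

Emit:
{"fn": "move_arm", "kwargs": {
  "deltas": [
    [[0,0,0],[0,0,-0.015],0.29],
    [[0,0,0],[0,0,-0.03],0.29],
    [[0,0,0],[0,0,-0.045],0.29],
    [[0,0,0],[0,0,-0.058],0.29],
    [[0,0,0],[0,0,-0.058],0.29],
    [[0,0,0],[0,0,-0.058],0.29]
  ]
}}

```text
time: 17.25
tool_pos: [0.5592, -0.0461, 0.1713]
tcp_rot: [3.132, -0.24, 0.002]
wrist_force: [-1.2, -0.4, 5.3]
width: 0.37
```

```bash
cat >> m.py <<'E'
r=np.hypot(L[...,0]-.008,L[...,1]); g=(D>0)&(L[...,0]>.013)&(L[...,0]<.018)&(abs(L[...,1])<.02)&(L[...,2]>.07)&(L[...,2]<.095); print("gear z",len(L[g]),np.percentile(L[g][:,2],[10,50,90]).round(4))
E
python3 m.py w18 .086
```

```text
[ 0.5592 -0.0461  0.1713] [ 3.132e+00 -2.400e-01  2.000e-03] [-0.6 -1.   5.5] 31.8
foot 1 231 [-0.0193 -0.0176  0.0063  0.0075] [0.0062 0.0076 0.0276 0.0285] [0.085  0.0851 0.0975 0.098 ]
foot -1 273 [-0.0199 -0.0189  0.0067  0.0078] [-0.0316 -0.0302 -0.0076 -0.0061] [0.085  0.0851 0.0977 0.0979]
eye 1 180 [-0.004  -0.0031  0.0112  0.0119] [0.0064 0.0072 0.0264 0.0291] 0.0826
eye -1 194 [-0.0037 -0.0028  0.0111  0.0119] [-0.0332 -0.0298 -0.0072 -0.0064] 0.0818
x -0.027 44 y [-0.0333  0.0337] z [0.0778 0.0809 0.0861]
x -0.021 199 y [-0.0338  0.0335] z [0.0788 0.0813 0.0864]
x -0.015 200 y [-0.0268  0.0339] z [0.0791 0.0824 0.1008]
x -0.009 58 y [-0.0329  0.0338] z [0.0777 0.0803 0.0816]
x -0.003 198 y [-0.0302  0.0335] z [0.0784 0.0864 0.1056]
x 0.003 501 y [-0.0316  0.0334] z [0.0812 0.0934 0.106 ]
x 0.009 101 y [-0.0277  0.031 ] z [0.0777 0.0817 0.0863]
gear z 362 [0.0781 0.0803 0.0812]
```

The gear is about 5 mm down (face near 80.4 mm, push about 8 N) and the ring is level. Letting the ring close gradually while moving back to centre.

Emit:
{"fn": "move_arm", "kwargs": {
  "deltas": [
    [[0,0,0],[0.007,-0.001,-0.001],0.25],
    [[0,0,0],[0.013,-0.002,-0.003],0.21],
    [[0,0,0],[0.02,-0.003,-0.005],0.17],
    [[0,0,0],[0.026,-0.004,-0.007],0.13],
    [[0,0,0],[0.026,-0.004,-0.007],0.13]
  ]
}}

```text
time: 17.92
tool_pos: [0.5611, -0.0458, 0.1704]
tcp_rot: [-3.131, 0.24, 0.0]
wrist_force: [-2.5, 0.9, 6.8]
width: 0.436
```

```bash
python3 m.py w19 .086
```

```text
[ 0.5611 -0.0458  0.1704] [-3.131  0.24   0.   ] [-1.5  1.1  5.8] 37.4
foot 1 190 [-0.0198 -0.0182  0.005   0.0061] [0.0064 0.0121 0.0247 0.0249] [0.085  0.0851 0.0972 0.098 ]
foot -1 217 [-0.02   -0.0179  0.0053  0.0061] [-0.027  -0.0267 -0.0075 -0.006 ] [0.085  0.0851 0.0975 0.0979]
eye 1 139 [-0.004  -0.0037  0.0095  0.0119] [0.0065 0.008  0.0245 0.0271] 0.0844
eye -1 138 [-0.0036 -0.0032  0.0112  0.0119] [-0.0289 -0.0264 -0.0085 -0.0062] 0.0842
x -0.027 65 y [-0.034   0.0338] z [0.0777 0.0801 0.083 ]
x -0.021 176 y [-0.0245  0.0335] z [0.0782 0.0806 0.0858]
x -0.015 196 y [-0.0274  0.0334] z [0.0782 0.0807 0.1008]
x -0.009 64 y [-0.0279  0.0339] z [0.0776 0.0799 0.0998]
x -0.003 228 y [-0.0267  0.0338] z [0.0775 0.0857 0.1048]
x 0.003 492 y [-0.027   0.0304] z [0.0783 0.0905 0.1059]
x 0.009 65 y [-0.0151  0.0249] z [0.077  0.0798 0.0812]
gear z 364 [0.0771 0.0792 0.0808]
```

Emit:
{"fn": "move_arm", "kwargs": {
  "deltas": [
    [[0,0,0],[0.004,-0.001,0],0.09],
    [[0,0,0],[0.009,-0.002,-0.001],0.05],
    [[0,0,0],[0.014,-0.003,-0.002],0.01],
    [[0,0,0],[0.02,-0.004,-0.004],-0.03],
    [[0,0,0],[0.025,-0.005,-0.006],-0.06],
    [[0,0,0],[0.025,-0.005,-0.006],-0.06]
  ]
}}

```text
time: 18.73
tool_pos: [0.564, -0.0467, 0.1695]
tcp_rot: [-3.132, 0.24, -0.001]
wrist_force: [-0.4, 0.2, 4.6]
width: 0.531
```

```bash
python3 m.py w20 .086
```

```text
[ 0.564  -0.0466  0.1695] [-3.132e+00  2.400e-01 -1.000e-03] [-0.3  0.1  4.9] 44.8
foot 1 187 [-0.0195 -0.0182  0.0035  0.0045] [0.0085 0.0086 0.021  0.0211] [0.085  0.0852 0.0971 0.0977]
foot -1 206 [-0.0193 -0.0169  0.0042  0.0044] [-0.0247 -0.0237 -0.01   -0.0069] [0.085  0.0852 0.0974 0.098 ]
eye 1 145 [-0.0038 -0.0034  0.0105  0.0115] [0.0064 0.0071 0.0253 0.0276] 0.0834
eye -1 172 [-0.0039 -0.0033  0.0107  0.0115] [-0.0306 -0.0276 -0.0064 -0.0063] 0.082
x -0.027 102 y [-0.0331  0.0333] z [0.0789 0.0806 0.0826]
x -0.021 185 y [-0.0237  0.0339] z [0.0787 0.0808 0.0864]
x -0.015 224 y [-0.0242  0.0339] z [0.0791 0.0811 0.1007]
x -0.009 109 y [-0.0257  0.0336] z [0.0778 0.0805 0.097 ]
x -0.003 233 y [-0.0238  0.0335] z [0.0791 0.0858 0.1046]
x 0.003 439 y [-0.0253  0.0309] z [0.0784 0.0875 0.1054]
x 0.009 84 y [-0.0011  0.0246] z [0.0779 0.0802 0.0815]
gear z 318 [0.0732 0.0783 0.0801]
```

Emit:
{"fn": "move_arm", "kwargs": {
  "deltas": [
    [[0,0,0],[0.004,-0.001,-0.002],-0.1],
    [[0,0,0],[0.006,-0.001,-0.004],-0.14],
    [[0,0,0],[0.008,-0.001,-0.006],-0.18],
    [[0,0,0],[0.008,-0.001,-0.007],-0.21],
    [[0,0,0],[0.008,-0.001,-0.007],-0.22],
    [[0,0,0],[0.008,-0.001,-0.007],-0.22]
  ]
}}

```text
time: 19.52
tool_pos: [0.5642, -0.047, 0.1682]
tcp_rot: [-3.132, 0.24, 0.001]
wrist_force: [-0.0, 1.1, 1.6]
width: 0.611
```

```bash
python3 m.py w21 .086;  python3 -c "
import cv2
a=cv2.imread('pics/w21.png')[110:290,150:350]; cv2.imwrite('pics/w21c.png',cv2.resize(a,None,fx=3.3,fy=3.3,interpolation=cv2.INTER_CUBIC))"
```

```text
[ 0.5642 -0.047   0.1682] [-3.132e+00  2.400e-01  1.000e-03] [-0.7  0.8  1.7] 51.7
foot 1 221 [-0.0199 -0.0186  0.0039  0.0042] [0.0084 0.0091 0.021  0.0216] [0.085  0.0851 0.0975 0.098 ]
foot -1 234 [-0.02   -0.0186  0.0041  0.0044] [-0.0242 -0.0239 -0.0114 -0.0063] [0.085  0.0851 0.0976 0.0979]
eye 1 137 [-0.0039 -0.0032  0.011   0.0117] [0.0063 0.0063 0.0251 0.0282] 0.0818
eye -1 191 [-0.0039 -0.0037  0.0109  0.012 ] [-0.0306 -0.0289 -0.0064 -0.0063] 0.0817
x -0.027 96 y [-0.0329  0.033 ] z [0.0789 0.0807 0.0819]
x -0.021 180 y [-0.0228  0.0338] z [0.079  0.0811 0.0862]
x -0.015 239 y [-0.0226  0.0336] z [0.0792 0.0815 0.1005]
x -0.009 157 y [-0.0249  0.034 ] z [0.0784 0.081  0.0984]
x -0.003 227 y [-0.0252  0.0332] z [0.0787 0.0857 0.1036]
x 0.003 408 y [-0.0241  0.0309] z [0.0787 0.0914 0.1054]
x 0.009 88 y [0.0063 0.0252] z [0.078  0.0802 0.0818]
gear z 319 [0.0732 0.0783 0.08  ]
```

View pics/w21c.png

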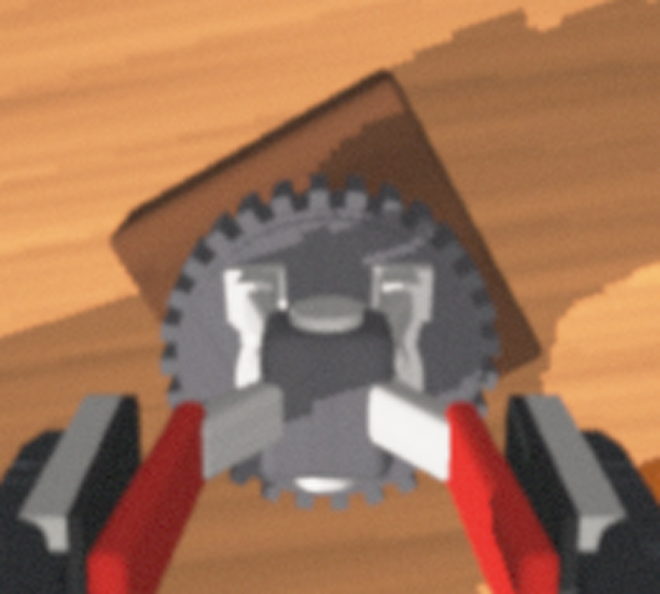

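The picture shows the eyes at (255,285) and (400,285), still a little open, and the ring sits about 3 mm towards its -x. Dragging it gently to centre with the pins.

Emit:
{"fn": "move_arm", "kwargs": {
  "deltas": [
    [[0,0,0],[0.008,-0.001,0],-0.22],
    [[0,0,0],[0.015,-0.002,0],-0.22],
    [[0,0,0],[0.022,-0.004,0],-0.22],
    [[0,0,0],[0.028,-0.005,0],-0.22],
    [[0,0,0],[0.028,-0.005,0],-0.22]
  ]
}}

```text
time: 20.2
tool_pos: [0.5671, -0.0475, 0.1683]
tcp_rot: [3.132, -0.24, -0.001]
wrist_force: [-0.4, 0.3, 0.8]
width: 0.61
```

```bash
sed -i 's/^b=.*/b=(D>0)\&(L[...,2]>.07)\&(L[...,2]<.108)\&(L[...,0]>9)/' m.py
cat >> m.py <<'E'
e=(D>0)&(L[...,2]>zf-.004)&(L[...,2]<zf+.0015)&(abs(L[...,1])<.034)&(abs(L[...,0])<.014)
for sg in (1,-1):
    Q=L[e&(sg*L[...,1]>.004)]; print("ringtop",sg,len(Q),p(Q,0),p(Q,1),p(Q,2))
E
python3 m.py w22 .0865
```

```text
[ 0.5671 -0.0475  0.1683] [ 3.132e+00 -2.400e-01 -1.000e-03] [-0.4  0.5 -0.3] 52.2
foot 1 185 [-0.0199 -0.0188  0.0013  0.0015] [0.0085 0.0093 0.0211 0.0212] [0.0855 0.0856 0.0981 0.0985]
foot -1 195 [-0.0198 -0.0188  0.0015  0.002 ] [-0.0241 -0.0239 -0.0115 -0.0114] [0.0855 0.0855 0.098  0.0984]
eye 1 70 [-0.0038 -0.0035  0.0079  0.0096] [0.0064 0.0071 0.0244 0.026 ] 0.0829
eye -1 93 [-0.004  -0.0038  0.0078  0.0104] [-0.0273 -0.0253 -0.0083 -0.0063] 0.0838
gear z 167 [0.0719 0.0778 0.0788]
ringtop 1 94 [-0.0139 -0.0134  0.0011  0.0013] [0.0085 0.0086 0.0212 0.0213] [0.0828 0.0829 0.0875 0.0879]
ringtop -1 102 [-0.0138 -0.0134  0.0013  0.0074] [-0.0241 -0.0241 -0.0114 -0.0114] [0.0825 0.0831 0.0874 0.088 ]
```

Run:
```python
from h import *
for n,t in (("w18",[.5592,-.0461,0]),("w21",[.5642,-.047,0]),("w22",[.5671,-.0475,0])):
    f=np.load(f"pics/{n}.npz"); ci={k:f[k] for k in "KRt"}; im,D=f["im"],f["d"]
    ax=np.array([.5443,-.0456,0]); L,_=feet(ci,im,D,ax,np.radians(-8.8),0,1)   # axes: spindle centred
    print(n)
    for x in np.arange(-.026,.034,.003):
        o=[]
        for sg in (1,-1):
            Q=L[(D>0)&(abs(L[...,0]-x)<.0015)&(sg*L[...,1]>.008)&(sg*L[...,1]<.032)&(L[...,2]>.0825)&(L[...,2]<.092)]
            o.append((len(Q),np.percentile(Q[:,2],[50,90]).round(4).tolist(),(sg*Q[:,1]).min().round(4),(sg*Q[:,1]).max().round(4)) if len(Q)>3 else len(Q))
        print(round(x,3),*o)
# feet: legs above ring
    for z in np.arange(.093,.108,.003):
        Q=L[(D>0)&(abs(L[...,2]-z)<.0015)&(L[...,0]>.01)&(abs(L[...,1])<.034)&(abs(L[...,1])>.008)]
        if len(Q)>4: print(" leg z",round(z,3),len(Q),"x",Q[:,0].min().round(4),Q[:,0].max().round(4),"y",Q[:,1].min().round(4),Q[:,1].max().round(4))
```

```text
w18
-0.026 0 0
-0.023 0 0
-0.02 0 0
-0.017 0 0
-0.014 0 0
-0.011 (5, [0.0849, 0.0851], np.float64(0.0213), np.float64(0.0262)) (7, [0.0859, 0.0863], np.float64(0.0202), np.float64(0.0226))
-0.008 (21, [0.0854, 0.0862], np.float64(0.0191), np.float64(0.0235)) (23, [0.0856, 0.0865], np.float64(0.0194), np.float64(0.0233))
-0.005 (17, [0.0853, 0.0861], np.float64(0.0204), np.float64(0.0243)) (22, [0.0859, 0.0865], np.float64(0.02), np.float64(0.0238))
-0.002 (22, [0.0859, 0.0862], np.float64(0.0205), np.float64(0.0242)) (20, [0.0856, 0.0867], np.float64(0.02), np.float64(0.0238))
0.001 (13, [0.0856, 0.0861], np.float64(0.0218), np.float64(0.0241)) (14, [0.086, 0.0867], np.float64(0.0207), np.float64(0.0237))
0.004 1 0
0.007 0 0
0.01 (8, [0.0855, 0.0872], np.float64(0.0141), np.float64(0.0178)) (6, [0.0854, 0.0864], np.float64(0.0143), np.float64(0.0167))
0.013 (24, [0.0857, 0.0879], np.float64(0.0109), np.float64(0.0201)) (26, [0.086, 0.0905], np.float64(0.011), np.float64(0.0198))
0.016 (25, [0.0856, 0.0899], np.float64(0.008), np.float64(0.0224)) (26, [0.086, 0.0895], np.float64(0.008
[... 3242 characters left out ...]
5], np.float64(0.0099), np.float64(0.0225))
0.019 (19, [0.0856, 0.0882], np.float64(0.0102), np.float64(0.0228)) (18, [0.0858, 0.0876], np.float64(0.0098), np.float64(0.0225))
0.022 (28, [0.086, 0.0879], np.float64(0.0108), np.float64(0.0229)) (32, [0.0857, 0.0897], np.float64(0.0098), np.float64(0.0225))
0.025 (33, [0.087, 0.09], np.float64(0.0108), np.float64(0.0197)) (43, [0.087, 0.0903], np.float64(0.0098), np.float64(0.0225))
0.028 0 0
0.031 0 1
 leg z 0.093 30 x 0.0202 0.0244 y -0.0187 0.0199
 leg z 0.096 117 x 0.0135 0.0248 y -0.0195 0.0205
 leg z 0.099 53 x 0.0145 0.0244 y -0.0192 0.0195
 leg z 0.102 30 x 0.0172 0.0235 y -0.0168 0.0172
 leg z 0.105 34 x 0.0175 0.0237 y -0.0158 0.0171
```

The ring's back seems caught: the eyes are 2–3 mm too far -x, the ring is about 0.04 open, and the pliers now lean with their top towards +x, which raises the back. I'll put the pliers upright again, re-spread slightly to free the back, press level and a little lower, and then release.

Emit:
{"fn": "move_arm", "kwargs": {
  "deltas": [
    [[0,0,0],[-0.01,0.002,0],-0.22],
    [[0,0,0],[-0.02,0.003,0],-0.22],
    [[0,0,0],[-0.03,0.005,0],-0.22],
    [[0,0,0],[-0.042,0.006,0],-0.22],
    [[0,0,0],[-0.042,0.006,0],-0.22]
  ]
}}

```text
time: 20.88
tool_pos: [0.563, -0.0469, 0.1684]
tcp_rot: [3.132, -0.24, 0.0]
wrist_force: [0.3, 0.1, -1.0]
width: 0.608
```

```bash
cat > m2.py <<'E'
from h import *
import sys
n=sys.argv[1]
ci,im,D=shot("wrist",n); s=status.read_state(); t=s["tool_pos"]; print(t.round(4),s["wrist_force"].round(1),round(s["width"]*85,1))
ax=np.array([.5443,-.0456,0]); y=np.radians(-8.8); d=t-ax; print("TCP spindle-frame x,y",(np.cos(y)*d[0]+np.sin(y)*d[1]).round(4),(-np.sin(y)*d[0]+np.cos(y)*d[1]).round(4))
L,_=feet(ci,im,D,ax,y,0,1); r=lambda v:np.round(v*1e3,1)
b=(D>0)&(abs(L[...,1])<.036)
for nm,z0,z1,x0,x1 in (("eyes",.0835,.0885,.012,.032),("foot",.0915,.0985,.006,.032),("leg",.102,.106,.006,.032)):
    for sg in (1,-1):
        Q=L[b&(L[...,2]>z0)&(L[...,2]<z1)&(L[...,0]>x0)&(L[...,0]<x1)&(sg*L[...,1]>.0085)]
        if len(Q)>4: print(nm,sg,len(Q),"x",r(np.percentile(Q[:,0],[0,98,100])),"y",r(np.percentile(sg*Q[:,1],[0,3,97,100])))
for x in np.arange(-.012,.025,.004):
    Q=L[b&(abs(L[...,0]-x)<.002)&(abs(L[...,1])>.008)&(abs(L[...,1])<.026)&(L[...,2]>.083)&(L[...,2]<.0895)]
    if len(Q)>6: print("ringz x",round(x,3),len(Q),r(np.percentile(Q[:,2],[50,80])), "absy",r(np.abs(Q[:,1]).max()))
Q=L[b&(L[...,0]>.026)&(L[...,0]<.034)&(abs(L[...,1])<.012)&(L[...,2]>.076)&(L[...,2]<.088)]; print("gear",len(Q),r(np.percentile(Q[:,2],[20,50,80])))
E
python3 m2.py w23
```

```text
[ 0.563  -0.0469  0.1685] [ 0.5 -0.3 -1.7] 52.0
TCP spindle-frame x,y 0.0187 0.0016
eyes 1 90 x [12.6 23.9 23.9] y [ 9.3 10.1 23.  23.3]
eyes -1 94 x [12.3 24.  24. ] y [ 9.7  9.8 22.4 22.5]
foot 1 88 x [ 7.6 23.9 24.2] y [11.9 11.9 20.2 20.4]
foot -1 91 x [ 6.1 24.1 24.2] y [11.4 11.4 19.2 19.3]
leg 1 26 x [16.6 23.1 23.2] y [11.4 11.5 17.  17.1]
leg -1 27 x [ 6.1 23.2 23.3] y [10.3 10.8 16.6 16.7]
ringz x -0.004 22 [85.7 86. ] absy 20.9
ringz x 0.0 38 [86.  86.3] absy 20.9
ringz x 0.004 32 [85.9 86.4] absy 20.0
ringz x 0.008 39 [86.  86.5] absy 19.9
ringz x 0.012 16 [85.6 86. ] absy 22.8
ringz x 0.016 51 [85.9 86.5] absy 22.8
ringz x 0.02 55 [86.1 87. ] absy 23.3
ringz x 0.024 96 [85.6 87.9] absy 23.3
gear 349 [79.9 80.6 81.2]
```

Emit:
{"fn": "move_arm", "kwargs": {
  "deltas": [
    [[0,0,0],[-0.005,0.001,0.001],-0.17],
    [[0,0,0],[-0.008,0.001,0.003],-0.12],
    [[0,0,0],[-0.01,0.002,0.005],-0.07],
    [[0,0,0],[-0.01,0.002,0.007],-0.02],
    [[0,0,0],[-0.01,0.002,0.009],0.03],
    [[0,0,0],[-0.012,0.002,0.01],0.07],
    [[0,0,0],[-0.016,0.002,0.011],0.1],
    [[0,0,0],[-0.02,0.003,0.012],0.12],
    [[0,0,0],[-0.02,0.003,0.012],0.12]
  ]
}}

```text
time: 22.05
tool_pos: [0.562, -0.0474, 0.1707]
tcp_rot: [3.131, -0.24, 0.004]
wrist_force: [0.5, -2.4, 5.3]
width: 0.447
```

```bash
python3 m2.py w24
```

```text
[ 0.562  -0.0474  0.1706] [ 0.6 -1.8  5.1] 38.6
TCP spindle-frame x,y 0.0178 0.0009
eyes 1 89 x [13.4 23.9 24.2] y [11.  11.6 23.4 24.7]
eyes -1 97 x [12.9 23.8 24.1] y [12.2 12.3 24.5 25.6]
foot 1 87 x [13.3 23.3 23.3] y [16.9 17.  24.8 24.9]
foot -1 87 x [12.8 23.4 23.6] y [17.5 17.8 25.1 25.3]
leg 1 28 x [15.3 22.3 22.4] y [14.2 14.7 20.6 20.7]
leg -1 33 x [14.7 22.3 22.3] y [15.9 16.5 21.7 21.8]
ringz x -0.004 39 [85.6 86.1] absy 22.6
ringz x 0.0 47 [85.8 86.3] absy 22.4
ringz x 0.004 32 [85.9 86.2] absy 22.3
ringz x 0.012 7 [85.4 85.5] absy 14.5
ringz x 0.016 46 [85.6 86.2] absy 15.3
ringz x 0.02 51 [85.7 86.3] absy 17.3
ringz x 0.024 91 [85.6 87.2] absy 25.6
gear 351 [79.7 80.5 81.1]
```

Emit:
{"fn": "move_arm", "kwargs": {
  "deltas": [
    [[0,0,0],[-0.01,0.002,0],0.12],
    [[0,0,0],[-0.02,0.003,0],0.13],
    [[0,0,0],[-0.02,0.003,-0.007],0.13],
    [[0,0,0],[-0.02,0.003,-0.014],0.13],
    [[0,0,0],[-0.02,0.003,-0.014],0.13]
  ]
}}

```text
time: 22.72
tool_pos: [0.5612, -0.0472, 0.1699]
tcp_rot: [3.131, -0.24, 0.008]
wrist_force: [1.2, -2.6, 6.3]
width: 0.447
```

```bash
python3 m2.py w25
```

```text
[ 0.5612 -0.0473  0.1699] [ 2.5 -3.   5.8] 38.0
TCP spindle-frame x,y 0.0169 0.0009
eyes 1 89 x [13.4 23.4 23.6] y [ 8.6 11.6 23.6 24.8]
eyes -1 89 x [13.3 23.6 23.6] y [12.3 12.9 24.8 26.1]
foot 1 94 x [12.7 23.2 23.3] y [17.  17.  24.8 24.8]
foot -1 87 x [13.2 23.2 23.3] y [17.9 18.  25.5 25.7]
leg 1 26 x [14.8 22.1 22.2] y [14.9 15.4 20.6 20.6]
leg -1 34 x [15.4 22.  22.1] y [15.8 16.5 21.6 21.6]
ringz x -0.004 40 [84.9 85.7] absy 22.5
ringz x 0.0 46 [84.8 85.4] absy 22.4
ringz x 0.004 28 [84.8 85.3] absy 22.3
ringz x 0.016 43 [84.9 85.3] absy 16.0
ringz x 0.02 55 [84.9 85.2] absy 18.0
ringz x 0.024 92 [85.4 87.3] absy 25.7
gear 349 [79.1 79.8 80.3]
```

The back should now be clear of the shaft (ring offset about -2.8 mm) and pressed to about 79.5 mm. Sliding the ring back towards centre while it stays pressed down.

Emit:
{"fn": "move_arm", "kwargs": {
  "deltas": [
    [[0,0,0],[0,0,-0.004],0.13],
    [[0,0,0],[0.012,-0.002,-0.004],0.13],
    [[0,0,0],[0.024,-0.003,-0.004],0.13],
    [[0,0,0],[0.036,-0.005,-0.004],0.13],
    [[0,0,0],[0.036,-0.005,-0.004],0.13]
  ]
}}

```text
time: 23.4
tool_pos: [0.5629, -0.0475, 0.1692]
tcp_rot: [3.131, -0.24, 0.001]
wrist_force: [-1.6, -3.4, 8.5]
width: 0.445
```

```bash
python3 m2.py w26
```

```text
[ 0.5628 -0.0475  0.1691] [-2.3 -1.9  7.8] 37.9
TCP spindle-frame x,y 0.0186 0.001
eyes 1 70 x [14.  23.9 24.1] y [11.6 11.7 23.3 24.9]
eyes -1 79 x [13.3 24.1 24.3] y [12.8 12.9 24.6 25.8]
foot 1 93 x [ 6.1 23.5 23.6] y [16.7 17.  24.9 24.9]
foot -1 83 x [13.8 23.5 23.6] y [17.7 17.9 25.2 25.7]
leg 1 30 x [15.7 22.5 22.5] y [14.2 14.7 20.6 20.6]
leg -1 30 x [14.6 22.5 22.5] y [15.1 15.7 21.5 21.5]
ringz x -0.004 36 [84.3 84.8] absy 22.5
ringz x 0.0 44 [84.2 84.9] absy 22.5
ringz x 0.004 30 [84.6 85. ] absy 22.2
ringz x 0.016 38 [84.2 84.6] absy 15.2
ringz x 0.02 51 [84.2 84.7] absy 18.1
ringz x 0.024 86 [84.6 86.9] absy 25.8
gear 344 [78.3 79.1 79.6]
```

Run:
```python
from h import *
from scipy.optimize import least_squares
for n in ("w5","w22","w26"):
    f=np.load(f"pics/{n}.npz"); ci={k:f[k] for k in "KRt"}; im,D=f["im"],f["d"]
    ax=np.array([.5443,-.0456,0]); L,_=feet(ci,im,D,ax,np.radians(-8.8),0,1)
    zg=.0855 if n=="w5" else .0792
    Q=L[(D>0)&(abs(L[...,2]-zg)<.003)&(np.hypot(L[...,0],L[...,1])<.05)]
    a=np.arctan2(Q[:,1],Q[:,0]); E=[]
    for k in np.arange(-2,2,.1):
        S=Q[abs(a-k)<.05]
        if len(S)>3: r=np.hypot(S[:,0],S[:,1]); 
        if len(S)>3 and r.max()>.037: E.append(S[r.argmax()])
    E=np.array(E); s=least_squares(lambda p:np.hypot(E[:,0]-p[0],E[:,1]-p[1])-p[2],[0,0,.04],loss="soft_l1",f_scale=.0005); print(n,"gear circle",len(E),(s.x*1e3).round(2))
    for z0,z1,nm in ((.1065,.1105,"nose top"),(.1005,.1055,"nose side/ring"),(.0985,.1015,"shoulder"),(.089,.098,"shaft")):
        S=L[(D>0)&(L[...,2]>z0)&(L[...,2]<z1)&(abs(L[...,1])<.006)&(L[...,0]>0)&(L[...,0]<.025)]
        if len(S)>3: print(nm,len(S),"xmax",np.percentile(S[:,0],[50,90,100])*1e3)
    S=L[(D>0)&(L[...,2]>.0825)&(L[...,2]<.087)&(abs(L[...,1])<.009)&(abs(L[...,0])<.04)]
    print("near back/gap",len(S),np.percentile(S[:,0],[0,50,100]) if len(S) else '')
```

```text
w5 gear circle 37 [ 0.12  0.11 39.78]
nose top 4 xmax [15.48488127 15.55878125 15.56890377]
nose side/ring 43 xmax [15.26299485 16.95312974 17.83633693]
shoulder 58 xmax [16.20948539 17.38919265 18.32937059]
shaft 47 xmax [17.5205343 18.1255991 18.2880258]
near back/gap 477 [0.01612632 0.02817197 0.03992773]
w22 gear circle 38 [ 0.25  0.07 39.75]
near back/gap 1 [0.02873437 0.02873437 0.02873437]
w26 gear circle 33 [ 0.33 -0.09 39.55]
near back/gap 0
```

Emit:
{"fn": "move_arm", "kwargs": {
  "deltas": [
    [[0,0,0],[-0.015,0.002,0],0.13],
    [[0,0,0],[-0.03,0.005,0],0.13],
    [[0,0,0],[-0.045,0.007,0.001],0.14],
    [[0,0,0],[-0.055,0.009,0.001],0.15],
    [[0,0,0],[-0.055,0.009,0.001],0.15]
  ]
}}

```text
time: 24.08
tool_pos: [0.5596, -0.0471, 0.1699]
tcp_rot: [3.131, -0.24, 0.01]
wrist_force: [2.5, -3.0, 5.5]
width: 0.438
```

```bash
python3 m2.py w27
```

```text
[ 0.5595 -0.0471  0.1699] [ 2.1 -3.4  6.4] 37.0
TCP spindle-frame x,y 0.0153 0.0009
eyes 1 98 x [12.6 23.5 23.7] y [ 8.5 11.6 24.1 25.2]
eyes -1 102 x [12.7 23.5 23.7] y [ 9.2 13.1 25.6 26.7]
foot 1 83 x [12.8 22.9 23. ] y [17.4 17.5 24.7 24.8]
foot -1 87 x [12.2 22.8 22.9] y [18.5 18.8 26.  26. ]
leg 1 25 x [14.9 21.7 21.7] y [15.5 15.9 21.2 21.2]
leg -1 31 x [13.7 21.6 21.8] y [15.8 16.5 22.2 22.3]
ringz x -0.008 16 [84.5 85. ] absy 22.7
ringz x -0.004 42 [84.8 85.3] absy 23.3
ringz x 0.0 52 [84.7 85.1] absy 23.3
ringz x 0.004 22 [85.  85.4] absy 22.3
ringz x 0.012 14 [84.9 85.4] absy 15.4
ringz x 0.016 54 [84.7 85.3] absy 17.4
ringz x 0.02 66 [84.9 85.7] absy 18.9
ringz x 0.024 85 [85.2 87.7] absy 26.0
gear 347 [78.9 79.7 80.2]
```

Emit:
{"fn": "move_arm", "kwargs": {
  "deltas": [
    [[0,0,0],[0,-0.003,-0.005],0.12],
    [[0,0,0],[0.003,-0.003,-0.008],0.05],
    [[0,0,0],[0.006,-0.003,-0.011],-0.03],
    [[0,0,0],[0.01,-0.003,-0.015],-0.1],
    [[0,0,0],[0.015,-0.003,-0.018],-0.17],
    [[0,0,0],[0.02,-0.003,-0.02],-0.22],
    [[0,0,0],[0.02,-0.003,-0.02],-0.22]
  ]
}}

```text
time: 25.0
tool_pos: [0.5599, -0.0463, 0.1669]
tcp_rot: [3.132, -0.24, 0.003]
wrist_force: [0.5, -0.6, 6.5]
width: 0.61
```

```bash
python3 m2.py w28
```

```text
[ 0.5599 -0.0463  0.1669] [ 0.4 -0.4  7. ] 51.8
TCP spindle-frame x,y 0.0155 0.0017
eyes 1 84 x [12.4 23.5 23.6] y [ 8.6 10.8 23.4 23.5]
eyes -1 102 x [12.2 24.  24.2] y [ 9.6  9.6 22.2 22.4]
foot 1 89 x [ 6.3 23.5 23.6] y [12.6 12.7 20.4 20.6]
foot -1 99 x [ 6.5 24.  24. ] y [ 8.6 11.2 19.  19.2]
leg 1 25 x [16.3 22.3 22.3] y [11.5 11.9 17.  17. ]
leg -1 27 x [ 6.1 22.6 22.8] y [10.  10.1 15.6 15.6]
ringz x -0.004 29 [85.  85.6] absy 21.3
ringz x 0.0 37 [85.  85.6] absy 21.2
ringz x 0.004 35 [84.9 85.6] absy 20.4
ringz x 0.008 38 [84.7 85.5] absy 20.0
ringz x 0.012 18 [84.7 85.2] absy 22.9
ringz x 0.016 56 [84.8 85.6] absy 23.5
ringz x 0.02 54 [84.9 85.5] absy 23.4
ringz x 0.024 89 [85.6 88.2] absy 23.3
gear 364 [78.9 79.7 80.4]
```

The ring is level and low enough in the groove but still 2–3 mm off centre, apparently held by friction, not blocked by the shaft. I'll re-spread a little with the pliers leaning so the back is low, push it to centre with a small tool tilt (tips towards +x, eyes up), and then let it close.

Emit:
{"fn": "move_arm", "kwargs": {
  "deltas": [
    [[0,0,0],[0,0,0.003],-0.16],
    [[0,0,0],[0,0,0.007],-0.1],
    [[0,0,0],[0,0,0.01],-0.03],
    [[0,0,0],[0,0,0.013],0.04],
    [[0,0,0],[0,0,0.016],0.1],
    [[0,0,0],[0,0,0.019],0.16],
    [[0,0,0],[0,0,0.02],0.18],
    [[0,0,0],[0,0,0.02],0.18]
  ]
}}

```text
time: 26.05
tool_pos: [0.56, -0.0473, 0.1693]
tcp_rot: [3.13, -0.24, 0.004]
wrist_force: [-0.2, -3.8, 7.5]
width: 0.424
```

```bash
python3 m2.py w29
```

```text
[ 0.56   -0.0473  0.1693] [-0.3 -3.1  8.5] 35.8
TCP spindle-frame x,y 0.0158 0.0007
eyes 1 80 x [13.  23.6 23.7] y [12.1 12.9 24.2 26. ]
eyes -1 94 x [13.  24.3 24.4] y [13.8 13.9 26.2 27.1]
foot 1 90 x [12.8 22.8 22.9] y [17.8 18.  25.8 25.9]
foot -1 90 x [12.2 22.8 22.9] y [18.7 18.9 26.6 26.8]
leg 1 26 x [14.6 21.6 21.7] y [15.3 15.8 21.6 21.6]
leg -1 35 x [14.  21.6 21.6] y [16.  16.6 22.4 22.5]
ringz x -0.008 16 [84.1 84.5] absy 23.5
ringz x -0.004 45 [84.3 84.9] absy 23.5
ringz x 0.0 48 [84.3 84.8] absy 23.4
ringz x 0.004 25 [84.3 84.9] absy 23.3
ringz x 0.012 10 [84.1 84.8] absy 14.8
ringz x 0.016 44 [84.3 85. ] absy 17.0
ringz x 0.02 55 [84.3 84.8] absy 19.1
ringz x 0.024 96 [84.7 86.9] absy 26.0
gear 346 [78.4 79.1 79.7]
```

Emit:
{"fn": "move_arm", "kwargs": {
  "deltas": [
    [[0,0,0],[0,-0.003,0.004],0.18],
    [[-0.0017,-0.011,0],[0,-0.003,0.004],0.18],
    [[-0.0034,-0.022,0],[0,-0.003,0.004],0.18],
    [[-0.0051,-0.033,0],[0,-0.003,0.004],0.18],
    [[-0.0068,-0.044,0],[0,-0.003,0.004],0.18],
    [[-0.0068,-0.044,0],[0,-0.003,0.004],0.18]
  ]
}}

```text
time: 26.85
tool_pos: [0.5581, -0.047, 0.1692]
tcp_rot: [3.124, -0.239, 0.107]
wrist_force: [-4.7, -2.4, 9.8]
width: 0.424
```

```bash
python3 m2.py w30
```

```text
[ 0.5581 -0.047   0.1692] [-4.4 -2.4  9. ] 36.1
TCP spindle-frame x,y 0.0139 0.0007
eyes 1 72 x [13.4 23.3 23.7] y [12.9 13.  25.5 26.3]
eyes -1 85 x [13.7 24.4 24.8] y [13.8 13.9 26.5 27.2]
foot 1 94 x [12.1 22.6 22.8] y [17.2 18.1 26.  26.1]
foot -1 86 x [12.3 22.8 22.9] y [17.9 18.9 26.2 26.3]
leg 1 29 x [13.9 21.2 21.3] y [15.4 15.9 21.7 21.8]
leg -1 34 x [14.5 21.5 21.6] y [15.3 16.  21.8 21.8]
ringz x -0.004 31 [84.6 84.8] absy 23.3
ringz x 0.0 47 [84.4 84.7] absy 23.4
ringz x 0.004 42 [84.3 84.6] absy 23.2
ringz x 0.016 39 [84.  84.6] absy 16.2
ringz x 0.02 47 [84.  84.5] absy 19.1
ringz x 0.024 91 [84.7 87. ] absy 26.0
gear 349 [78.3 79.  79.6]
```

Emit:
{"fn": "move_arm", "kwargs": {
  "deltas": [
    [[0,0,0],[0.01,-0.002,0.007],0.18],
    [[0,0,0],[0.02,-0.003,0.014],0.18],
    [[0,0,0],[0.03,-0.005,0.018],0.18],
    [[0,0,0],[0.04,-0.006,0.018],0.18],
    [[0,0,0],[0.04,-0.006,0.018],0.18]
  ]
}}

```text
time: 27.52
tool_pos: [0.5614, -0.0473, 0.1698]
tcp_rot: [3.125, -0.239, 0.103]
wrist_force: [-4.0, -1.6, 5.6]
width: 0.422
```

```bash
python3 m2.py w31
```

```text
[ 0.5614 -0.0473  0.1698] [-5.  -1.9  6.6] 36.0
TCP spindle-frame x,y 0.0171 0.0009
eyes 1 69 x [14.7 23.8 24.2] y [13.2 13.3 24.7 26.3]
eyes -1 93 x [14.9 25.  25.1] y [13.1 13.6 25.4 26.3]
foot 1 91 x [ 6.8 23.4 23.4] y [16.2 18.9 26.4 26.5]
foot -1 83 x [ 6.1 23.9 23.9] y [16.  18.2 26.  26.2]
leg 1 30 x [14.8 22.  22. ] y [15.6 16.2 22.1 22.1]
leg -1 30 x [15.3 22.5 22.6] y [15.1 15.9 22.3 22.4]
ringz x -0.004 10 [84.9 85.1] absy 23.2
ringz x 0.0 49 [84.7 85.2] absy 23.2
ringz x 0.004 46 [84.9 85.4] absy 23.1
ringz x 0.008 9 [84.8 85.4] absy 23.0
ringz x 0.016 29 [84.7 85. ] absy 16.2
ringz x 0.02 54 [84.6 85.2] absy 18.8
ringz x 0.024 91 [85.  86.8] absy 25.6
gear 344 [78.9 79.5 80.1]
```

Emit:
{"fn": "move_arm", "kwargs": {
  "deltas": [
    [[-0.001,-0.008,0],[0.01,-0.002,0.003],0.18],
    [[-0.002,-0.015,0],[0.02,-0.003,0.005],0.18],
    [[-0.003,-0.022,0],[0.03,-0.005,0.007],0.18],
    [[-0.003,-0.022,0],[0.035,-0.005,0.007],0.18],
    [[-0.003,-0.022,0],[0.035,-0.005,0.007],0.18]
  ]
}}

```text
time: 28.2
tool_pos: [0.5648, -0.0476, 0.1704]
tcp_rot: [3.121, -0.239, 0.157]
wrist_force: [-4.6, -1.7, 5.7]
width: 0.428
```

```bash
python3 m2.py w32; python3 -c "
import cv2
a=cv2.imread('pics/w32.png')[100:290,140:360]; cv2.imwrite('pics/w32c.png',cv2.resize(a,None,fx=3.1,fy=3.1,interpolation=cv2.INTER_CUBIC))"
```

```text
[ 0.5649 -0.0476  0.1704] [-4.5 -0.6  5.4] 36.3
TCP spindle-frame x,y 0.0206 0.0012
eyes 1 65 x [16.7 25.  25.4] y [14.3 14.3 24.6 26.9]
eyes -1 89 x [16.8 26.2 26.5] y [12.8 13.4 25.3 26.2]
foot 1 78 x [14.2 24.4 24.8] y [18.6 19.4 26.8 27. ]
foot -1 87 x [ 6.2 25.  25.1] y [16.  17.8 25.8 25.9]
leg 1 25 x [15.8 23.5 23.5] y [16.7 17.1 22.6 22.6]
leg -1 32 x [16.4 24.  24.2] y [15.8 16.3 21.4 21.4]
ringz x 0.004 51 [85.1 85.8] absy 22.9
ringz x 0.008 30 [85.7 86. ] absy 22.1
ringz x 0.02 44 [85.3 85.7] absy 16.6
ringz x 0.024 107 [85.4 86.2] absy 25.9
gear 329 [79.3 79.9 80.6]
```

The ring has slid to centre (eye offset now right for l≈0.12). Letting it close again from here.

Emit:
{"fn": "move_arm", "kwargs": {
  "deltas": [
    [[0,0,0],[0.004,-0.001,-0.003],0.13],
    [[0,0,0],[0.008,-0.001,-0.005],0.08],
    [[0,0,0],[0.012,-0.002,-0.007],0.03],
    [[0,0,0],[0.015,-0.002,-0.009],-0.03],
    [[0,0,0],[0.018,-0.003,-0.011],-0.09],
    [[0,0,0],[0.02,-0.003,-0.013],-0.15],
    [[0,0,0],[0.02,-0.003,-0.014],-0.2],
    [[0,0,0],[0.02,-0.003,-0.014],-0.22],
    [[0,0,0],[0.02,-0.003,-0.014],-0.22]
  ]
}}

```text
time: 29.38
tool_pos: [0.5686, -0.0477, 0.1694]
tcp_rot: [3.121, -0.24, 0.164]
wrist_force: [-0.0, 1.2, 4.2]
width: 0.615
```

```bash
python3 m2.py w33
```

```text
[ 0.5686 -0.0477  0.1694] [-0.3  1.7  3.6] 51.5
TCP spindle-frame x,y 0.0244 0.0016
eyes 1 50 x [12.1 27.  27. ] y [ 9.6  9.6 22.2 22.3]
eyes -1 81 x [12.2 28.3 30.8] y [ 8.9  9.  21.3 28.9]
foot 1 65 x [17.  27.1 27.2] y [13.6 13.6 21.4 21.4]
foot -1 71 x [ 7.7 27.3 27.3] y [ 9.9 10.  17.8 17.9]
leg 1 21 x [19.7 26.1 26.1] y [13.2 13.6 18.8 18.8]
leg -1 19 x [19.8 26.3 26.4] y [ 9.5 10.6 15.3 15.3]
ringz x 0.004 9 [86.2 87. ] absy 25.4
ringz x 0.008 38 [86.9 87.5] absy 21.5
ringz x 0.012 28 [87.  87.5] absy 23.4
ringz x 0.016 13 [86.2 87.5] absy 25.7
ringz x 0.02 13 [86.6 87.2] absy 25.8
ringz x 0.024 47 [86.9 87.3] absy 22.2
gear 358 [81.1 81.9 82.7]
```

Emit:
{"fn": "move_arm", "kwargs": {
  "deltas": [
    [[0,0,0],[-0.003,-0.006,0.002],-0.22],
    [[0,0,0],[-0.007,-0.012,0.004],-0.22],
    [[0,0,0],[-0.007,-0.012,0.006],-0.22],
    [[0,0,0],[-0.007,-0.012,0.008],-0.22]
  ]
}}

```text
time: 29.92
tool_pos: [0.5678, -0.0489, 0.1701]
tcp_rot: [3.121, -0.24, 0.163]
wrist_force: [-0.5, 2.9, 2.1]
width: 0.615
```

```bash
python3 m2.py w34
```

```text
[ 0.5678 -0.049   0.1701] [0.3 2.4 2.9] 52.0
TCP spindle-frame x,y 0.0237 0.0003
eyes 1 73 x [12.1 29.7 31.5] y [ 8.9  8.9 26.4 27.3]
eyes -1 92 x [12.1 30.8 31.6] y [ 8.9  8.9 28.5 31.2]
foot 1 57 x [ 8.5 27.3 27.3] y [12.2 12.3 20.7 20.7]
foot -1 57 x [ 9.4 27.3 27.4] y [10.7 10.8 19.1 19.2]
leg 1 18 x [19.7 26.  26. ] y [12.5 12.8 18.1 18.2]
leg -1 21 x [19.5 26.2 26.2] y [11.  11.4 16.7 16.7]
ringz x 0.004 33 [83.5 86.9] absy 25.3
ringz x 0.008 70 [86.9 88. ] absy 26.0
ringz x 0.012 62 [84.2 87.9] absy 25.9
ringz x 0.016 21 [83.5 87. ] absy 25.9
ringz x 0.02 18 [83.6 87.5] absy 25.8
ringz x 0.024 65 [87.6 88.4] absy 25.0
gear 339 [81.9 82.7 83.4]
```

Emit:
{"fn": "move_arm", "kwargs": {
  "deltas": [
    [[0,0,0],[0,0,0.015],-0.22],
    [[0,0,0],[0,0,0.03],-0.22],
    [[0,0,0],[0,0,0.05],-0.22],
    [[0,0,0],[0,0,0.08],-0.22],
    [[0,0,0],[0,0,0.08],-0.22]
  ]
}}

```text
time: 30.6
tool_pos: [0.5682, -0.0492, 0.1787]
tcp_rot: [3.121, -0.239, 0.165]
wrist_force: [0.4, -0.3, -0.6]
width: 0.61
```

```bash
python3 m2.py w35
```

```text
[ 0.5681 -0.0492  0.1785] [ 0.3 -0.5 -0.8] 52.2
TCP spindle-frame x,y 0.0241 0.0001
eyes 1 67 x [12.4 29.4 29.6] y [ 9.   9.  28.  30.4]
eyes -1 64 x [12.1 29.3 31.2] y [ 8.7  8.7 27.  30.1]
foot 1 15 x [ 7.9 28.8 28.8] y [10.8 10.8 18.6 18.9]
foot -1 10 x [ 7.4 28.8 28.8] y [11.2 11.2 15.9 16.2]
leg 1 21 x [18.6 28.9 28.9] y [11.3 11.3 19.3 19.7]
leg -1 20 x [19.4 29.1 29.1] y [11.7 11.7 19.8 20.1]
ringz x 0.0 9 [83.1 83.5] absy 26.0
ringz x 0.004 36 [85.  87.7] absy 25.9
ringz x 0.008 65 [86.7 87.6] absy 25.8
ringz x 0.012 34 [83.4 87.9] absy 25.5
ringz x 0.016 15 [83.4 83.7] absy 25.7
ringz x 0.02 20 [83.6 87.6] absy 25.7
ringz x 0.024 49 [87.2 88. ] absy 24.0
gear 335 [81.8 82.7 83.3]
```

Emit:
{"fn": "move_arm", "kwargs": {
  "deltas": [
    [[0,0,0],[0,0,0.2],-0.22],
    [[0,0,0],[-0.1,0.1,0.4],-0.22],
    [[0,0,0],[-0.3,0.4,0.6],-0.22],
    [[0,0,0],[-0.4,0.6,0.6],-0.22],
    [[0,0,0],[-0.4,0.6,0.6],-0.22]
  ]
}}

```text
time: 31.28
tool_pos: [0.5275, 0.0119, 0.2387]
tcp_rot: [3.121, -0.236, 0.165]
wrist_force: [0.1, -0.8, -0.5]
width: 0.612
```

```bash
cat > m3.py <<'E'
from h import *
import sys
cam,n=sys.argv[1:3]
ci,im,D=shot(cam,n); s=status.read_state(); print(s["tool_pos"].round(4),s["tcp_rot"].round(3),s["time"])
ax=np.array([.5443,-.0456,0]) if cam=="wrist" else np.array([.542,-.0464,0]); L,_=feet(ci,im,D,ax,np.radians(-8.8),0,1); r=lambda v:np.round(v*1e3,1)
R=np.hypot(L[...,0],L[...,1]); m=D>0
G=L[m&(R>.03)&(R<.036)&(L[...,2]>.07)&(L[...,2]<.095)]; print("gear z",len(G),r(np.percentile(G[:,2],[10,50,90])))
T=L[m&(R<.014)&(L[...,2]>.1)&(L[...,2]<.115)]; print("nose z",len(T),r(np.median(T[:,2])) if len(T) else '')
br=im.min(-1)>110
S=L[m&br&(R>.0185)&(R<.031)&(L[...,2]>.0845)&(L[...,2]<.092)]; print("ring z",len(S),r(np.percentile(S[:,2],[10,50,90])))
for sg in (1,-1):
    Q=S[(S[:,0]>.013)&(sg*S[:,1]>.005)]; print("eye",sg,len(Q),"x",r(np.percentile(Q[:,0],[0,50,98,100])),"y",r(np.percentile(sg*Q[:,1],[0,2,98,100])) )
for a in range(-180,180,30):
    A=np.degrees(np.arctan2(S[:,1],S[:,0])); Q=S[abs(A-a)<15]
    if len(Q)>2: print("ang",a,len(Q),"z",r(np.median(Q[:,2])),"rmax",r(np.hypot(Q[:,0],Q[:,1]).max()))
u,v=proj(ci,ax+[0,0,.09]).astype(int); print(u,v)
c=im[max(0,v-70):v+70,max(0,u-90):u+90,::-1]; cv2.imwrite(f"pics/{n}c.png",cv2.resize(c,None,fx=4,fy=4,interpolation=cv2.INTER_CUBIC))
E
python3 m3.py wrist w36; python3 m3.py top t36
```

```text
[0.5278 0.0112 0.2384] [ 3.12  -0.237  0.165] 31.325
gear z 1278 [80.4 82.3 83.8]
nose z 796 108.7
ring z 416 [86.5 87.7 88.7]
eye 1 131 x [13.7 20.2 26.7 26.7] y [ 9.1  9.3 21.4 21.6]
eye -1 148 x [13.  19.9 26.8 27.7] y [ 5.9  7.9 20.5 20.8]
ang -180 5 z 88.1 rmax 20.5
ang -150 5 z 87.0 rmax 28.8
ang -90 3 z 87.9 rmax 21.1
ang -60 38 z 87.8 rmax 28.9
ang -30 122 z 87.6 rmax 31.0
ang 30 93 z 87.7 rmax 30.9
ang 60 69 z 87.7 rmax 30.2
ang 90 26 z 87.8 rmax 28.9
ang 120 23 z 87.6 rmax 20.4
ang 150 22 z 87.7 rmax 20.4
305 165
[0.528  0.0108 0.2382] [ 3.12  -0.238  0.164] 31.375
gear z 221 [79.6 81.9 84.2]
nose z 143 108.5
ring z 89 [85.8 87.4 89.4]
eye 1 26 x [14.4 19.5 26.5 26.7] y [ 8.9  9.1 21.2 21.3]
eye -1 30 x [13.3 19.8 26.3 26.5] y [ 7.6  7.9 19.3 19.5]
ang -180 4 z 87.6 rmax 20.5
ang -150 5 z 88.9 rmax 20.8
ang -120 4 z 87.6 rmax 20.1
ang -90 4 z 87.5 rmax 20.3
ang -60 11 z 87.5 rmax 26.8
ang -30 25 z 87.2 rmax 30.9
ang 30 19 z 87.8 rmax 30.1
ang 60 12 z 87.5 rmax 29.5
ang 90 4 z 87.3 rmax 20.8
232 220
```

The ring is seated: measured levels are ring top about 87, gear face about 82 and nose 108 after removing a 0.7 mm bias, level all round, with the eyes 42.1 mm over outside (closed). Now the pliers' lean, before returning them.

Run:
```python
from h import *
for n,t in (("w5",[.5658,-.0477,.2039]),("w35",[.5681,-.0492,.1785]),("w36",[.5278,.0112,.2384])):
    f=np.load(f"pics/{n}.npz"); ci={k:f[k] for k in "KRt"}; im,D=f["im"],f["d"]
    L,_=feet(ci,im,D,np.array(t),np.radians(-8.8),0,1); L[...,2]-=t[2]; print(n)
    for z in np.arange(-.09,.04,.01):
        Q=L[(D>0)&(abs(L[...,2]-z)<.004)&(abs(L[...,0])<.03)&(abs(L[...,1])<.027)]
        if len(Q)>5: print(round(z,3),len(Q),"xmin/max",np.percentile(Q[:,0],[1,99]).round(4),"y",np.percentile(Q[:,1],[1,99]).round(4))
```

```text
w5
-0.08 63 xmin/max [-0.0018  0.0056] y [-0.0209  0.0173]
-0.07 182 xmin/max [-0.0045  0.0055] y [-0.0216  0.0181]
-0.06 94 xmin/max [-0.0022  0.0044] y [-0.0174  0.0145]
-0.05 39 xmin/max [-0.0019  0.0044] y [-0.0152  0.0127]
-0.03 45 xmin/max [0.0109 0.0153] y [-0.0112  0.0097]
-0.02 367 xmin/max [-0.0148  0.0154] y [-0.0117  0.0102]
-0.01 1080 xmin/max [-0.0103  0.0114] y [-0.0163  0.0155]
-0.0 501 xmin/max [-0.0044  0.0072] y [-0.0224  0.0218]
0.01 496 xmin/max [-0.0048  0.0125] y [-0.0267  0.0265]
0.02 591 xmin/max [-0.0046  0.0125] y [-0.0267  0.0267]
0.03 713 xmin/max [-0.0046  0.0125] y [-0.0268  0.0266]
w35
-0.09 169 xmin/max [-0.0203  0.0038] y [-0.0202  0.0213]
-0.08 64 xmin/max [-0.0159  0.0051] y [-0.0192  0.0186]
-0.07 189 xmin/max [-0.0051  0.0049] y [-0.0202  0.0197]
-0.06 71 xmin/max [-0.0029  0.0038] y [-0.0167  0.0162]
-0.05 26 xmin/max [-0.0026  0.0033] y [-0.014   0.0135]
-0.03 30 xmin/max [0.0092 0.014 ] y [-0.0108  0.0105]
-0.02 286 xmin/max [-0.0164  0.014 ] y [-0.0109  0.0107]
-0.01 1429 xmin/max [-0.0124  0.0104] y [-0.0144  0.0145]
-0.0 492 xmin/max [-0.006   0.0055] y [-0.0216  0.0216]
0.01 478 xmin/max [-0.0067  0.0113] y [-0.0264  0.0265]
0.02 545 xmin/max [-0.0069  0.0108] y [-0.0267  0.0266]
0.03 650 xmin/max [-0.0071  0.0098] y [-0.0266  0.0266]
w36
-0.08 60 xmin/max [-0.0013  0.0044] y [-0.0185  0.019 ]
-0.07 176 xmin/max [-0.0056  0.0043] y [-0.0196  0.0203]
-0.06 74 xmin/max [-0.0045  0.0029] y [-0.016   0.0168]
-0.05 29 xmin/max [-0.004   0.0027] y [-0.0134  0.0142]
-0.03 28 xmin/max [0.0087 0.0133] y [-0.0102  0.0106]
-0.02 289 xmin/max [-0.017   0.0133] y [-0.0103  0.0113]
-0.01 1467 xmin/max [-0.0129  0.0098] y [-0.0136  0.0149]
-0.0 496 xmin/max [-0.0069  0.005 ] y [-0.0211  0.0221]
0.01 460 xmin/max [-0.0072  0.011 ] y [-0.0266  0.027 ]
0.02 543 xmin/max [-0.0083  0.0104] y [-0.0268  0.027 ]
0.03 636 xmin/max [-0.008   0.0093] y [-0.0267  0.0269]
```

Emit:
{"fn": "move_arm", "kwargs": {
  "deltas": [
    [[0.001,0.006,0.06],[-0.05,0.2,0.1],-0.22],
    [[0.002,0.011,0.12],[-0.1,0.5,0.1],-0.22],
    [[0.002,0.011,0.182],[-0.15,0.8,0.1],-0.22],
    [[0.002,0.011,0.182],[-0.16,0.86,0.1],-0.22]
  ]
}}

```text
time: 31.88
tool_pos: [0.5121, 0.0973, 0.2478]
tcp_rot: [-3.123, -0.208, -0.135]
wrist_force: [0.3, -0.7, -0.2]
width: 0.612
```

Emit:
{"fn": "move_arm", "kwargs": {
  "deltas": [
    [[0,0,0],[-0.06,0.3,0],-0.22],
    [[0,0,0],[-0.12,0.6,0],-0.22],
    [[0,0,0],[-0.16,0.84,0],-0.22],
    [[0,0,0],[-0.164,0.85,0],-0.22],
    [[0,0,0],[-0.164,0.85,0],-0.22]
  ]
}}

```text
time: 32.5
tool_pos: [0.4959, 0.1809, 0.248]
tcp_rot: [-3.124, -0.206, -0.136]
wrist_force: [0.1, 0.4, -1.6]
width: 0.611
```

```bash
cat > m4.py <<'E'
from h import *
import sys
n=sys.argv[1]
ci,im,D=shot("wrist",n); s=status.read_state(); t=s["tool_pos"]; print(t.round(4),s["tcp_rot"].round(3),s["wrist_force"].round(1),s["time"],round(s["width"]*85,1))
L,_=feet(ci,im,D,np.array([.4933,.182,t[2]]),np.radians(7.57),0,1); m=(D>0)&(np.hypot(L[...,0],L[...,1])<.06)
r=lambda v:np.round(v*1e3,1)
for z in np.arange(-.09,.03,.01):
    Q=L[m&(abs(L[...,2]-z)<.004)&(abs(L[...,0])<.03)&(abs(L[...,1])<.03)&(L[...,2]+t[2]>.066)]
    if len(Q)>5: print(round(z,3),len(Q),"x",r(np.percentile(Q[:,0],[1,99])),"y",r(np.percentile(Q[:,1],[1,99])))
B=L[m&(abs(L[...,2]+t[2]-.06)<.004)]; print("block",len(B),rect(B))
E
python3 m4.py w37; python3 -c "
import cv2
a=cv2.imread('pics/w37.png')[80:300,120:380]; cv2.imwrite('pics/w37c.png',cv2.resize(a,None,fx=2.6,fy=2.6,interpolation=cv2.INTER_CUBIC))"
```

```text
[0.4959 0.1808 0.248 ] [-3.123 -0.205 -0.136] [ 0.7 -0.7 -0.9] 32.55 51.8
-0.0 191 x [-7.5 -2.6] y [-25.7  25.6]
0.01 53 x [-7.6 -1.8] y [-26.6  26.5]
0.02 53 x [-7.6  0. ] y [-25.2  26.5]
block 0 ((0.0, 0.0), (0.0, 0.0), 0.0)
```

View pics/w37c.png

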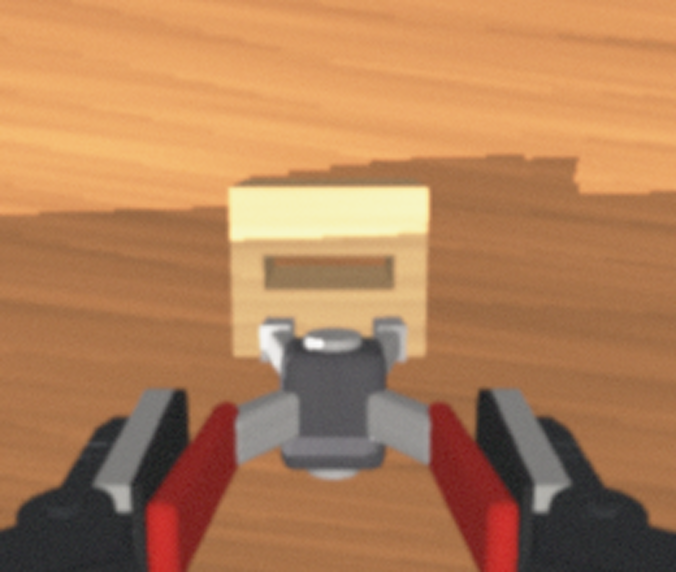

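The picture shows the empty slot at crop (330,272) and the pliers hanging upright, with the feet at (277,335) and (390,335). They are parallel to the slot.

```bash
sed -i 's/^L,_=feet.*$/L,_=feet(ci,im,D,np.array([.4933,.182,0]),np.radians(7.57),0,1); L[...,2]-=t[2]; m=(D>0)\&(np.hypot(L[...,0],L[...,1])<.06)/' m4.py; python3 m4.py w38
```

```text
[0.4959 0.1808 0.2481] [-3.123 -0.205 -0.136] [ 0.2  0.1 -0.8] 32.6 51.9
-0.08 62 x [0.4 6.2] y [-21.1  17.1]
-0.07 185 x [-4.2  6.1] y [-21.9  17.9]
-0.06 79 x [-2.2  5.2] y [-18.4  14.4]
-0.05 29 x [-1.6  4.9] y [-15.8  11.8]
-0.03 35 x [11.  15.9] y [-12.4   8.6]
-0.02 316 x [-14.4  16. ] y [-12.8   8.9]
-0.01 1308 x [-9.9 12. ] y [-16.6  13.2]
-0.0 489 x [-3.8  8. ] y [-23.6  19.9]
0.01 529 x [-4.2 14.1] y [-29.5  29.5]
0.02 669 x [-4.2 13.6] y [-29.6  29.7]
block 3544 ((-0.5453071594238281, -0.008411407470703125), (69.7371597290039, 80.08528137207031), 0.12980572879314423)
```

Emit:
{"fn": "move_arm", "kwargs": {
  "deltas": [
    [[0,0,0],[-0.018,0.018,-0.2],-0.22],
    [[0,0,0],[-0.018,0.018,-0.5],-0.22],
    [[0,0,0],[-0.018,0.018,-0.75],-0.22],
    [[0,0,0],[-0.018,0.018,-0.8],-0.22],
    [[0,0,0],[-0.018,0.018,-0.8],-0.22]
  ]
}}

```text
time: 33.22
tool_pos: [0.4941, 0.1832, 0.1686]
tcp_rot: [-3.123, -0.206, -0.137]
wrist_force: [1.0, -0.8, -0.5]
width: 0.609
```

```bash
python3 m4.py w39
```

```text
[0.4946 0.1836 0.1693] [-3.122 -0.206 -0.139] [ 1.2 -0.  -0.8] 33.275 51.7
-0.08 67 x [-0.8  5.2] y [-18.2  19.6]
-0.07 184 x [-5.   5.1] y [-19.2  20.6]
-0.06 71 x [-3.1  4. ] y [-14.9  16.4]
-0.05 22 x [-2.2  3.8] y [-13.   14.4]
-0.03 43 x [10.2 14.8] y [-9.8 11.2]
-0.02 379 x [-15.5  14.7] y [-10.1  11.6]
-0.01 748 x [-10.3  10.4] y [-15.   17.1]
-0.0 474 x [-5.2  6.7] y [-21.4  22.9]
0.01 542 x [-5.5 12.7] y [-29.7  29.4]
0.02 676 x [-5.5 12. ] y [-29.8  29.7]
block 5226 ((0.32048797607421875, 0.08208465576171875), (80.3369369506836, 69.05841827392578), 89.83531951904297)
```

Emit:
{"fn": "move_arm", "kwargs": {
  "deltas": [
    [[0,0,0],[0.002,-0.006,-0.1],-0.22],
    [[0,0,0],[0.002,-0.006,-0.2],-0.22],
    [[0,0,0],[0.002,-0.006,-0.3],-0.22],
    [[0,0,0],[0.002,-0.006,-0.3],-0.22]
  ]
}}

```text
time: 33.78
tool_pos: [0.4928, 0.1828, 0.1367]
tcp_rot: [-3.123, -0.208, -0.132]
wrist_force: [0.2, -0.6, -1.8]
width: 0.613
```

Emit:
{"fn": "move_arm", "kwargs": {
  "deltas": [
    [[0,0,0],[0,0,-0.1],-0.22],
    [[0,0,0],[0,0,-0.2],-0.22],
    [[0,0,0],[0,0,-0.3],-0.22],
    [[0,0,0],[0,0,-0.38],-0.22],
    [[0,0,0],[0,0,-0.38],-0.22]
  ]
}}

```text
time: 34.4
tool_pos: [0.4932, 0.1829, 0.0991]
tcp_rot: [-3.123, -0.207, -0.133]
wrist_force: [-0.1, -0.1, -1.8]
width: 0.609
```

```bash
python3 m4.py w40
```

```text
[0.4937 0.183  0.0998] [-3.123 -0.207 -0.135] [ 0.4 -0.4 -1. ] 34.45 51.4
-0.03 45 x [ 8.7 13.4] y [-10.  11.]
-0.02 375 x [-16.6  13.4] y [-10.3  11.3]
-0.01 800 x [-11.5   8.6] y [-15.5  16.6]
-0.0 485 x [-6.5  5.4] y [-22.4  22.4]
0.01 550 x [-6.3 11.7] y [-29.5  29.5]
0.02 678 x [-6.4 11.2] y [-29.6  29.7]
block 8762 ((-0.8827285766601562, 0.191650390625), (71.077392578125, 80.41986083984375), 0.07809016108512878)
```

Inserted freely with no force. Lowering until it rests.

Emit:
{"fn": "move_arm", "kwargs": {
  "deltas": [
    [[0,0,0],[0,0,-0.02],-0.22],
    [[0,0,0],[0,0,-0.04],-0.22],
    [[0,0,0],[0,0,-0.05],-0.22],
    [[0,0,0],[0,0,-0.05],-0.22]
  ]
}}

```text
time: 34.95
tool_pos: [0.4939, 0.1831, 0.0953]
tcp_rot: [-3.122, -0.207, -0.136]
wrist_force: [0.4, 0.3, -0.5]
width: 0.609
```

Emit:
{"fn": "move_arm", "kwargs": {
  "deltas": [
    [[0,0,0],[0,0,-0.01],-0.22],
    [[0,0,0],[0,0,-0.02],-0.22],
    [[0,0,0],[0,0,-0.02],-0.22]
  ]
}}

```text
time: 35.33
tool_pos: [0.4938, 0.1831, 0.0931]
tcp_rot: [-3.122, -0.207, -0.136]
wrist_force: [0.7, 0.1, -1.2]
width: 0.614
```

Emit:
{"fn": "move_arm", "kwargs": {
  "deltas": [
    [[0,0,0],[0,0,-0.01],-0.22],
    [[0,0,0],[0,0,-0.02],-0.22],
    [[0,0,0],[0,0,-0.02],-0.22]
  ]
}}

```text
time: 35.7
tool_pos: [0.4949, 0.1833, 0.0924]
tcp_rot: [-3.122, -0.207, -0.139]
wrist_force: [-1.3, -0.9, 4.8]
width: 0.609
```

Run:
```python
from h import *
ci,im,D=shot("wrist","w41"); s=status.read_state(); t=s["tool_pos"]; print(t,s["wrist_force"])
L,_=feet(ci,im,D,np.array([.4933,.182,0]),np.radians(7.57),0,1)
for n in ("w3","w41"):
    f=np.load(f"pics/{n}.npz"); c={k:f[k] for k in "KRt"}; P=cloud(c,f["d"]); h=cv2.cvtColor(f["im"],cv2.COLOR_RGB2HSV)
    red=((h[...,0]<8)|(h[...,0]>172))&(h[...,1]>120)&(h[...,2]>50)&(np.hypot(P[...,0]-.4933,P[...,1]-.182)<.045)
    print(n,"handle top z",np.percentile(P[red][:,2],[50,95,99.5]).round(4))
    m=(np.hypot(P[...,0]-.4933,P[...,1]-.182)<.010)&(P[...,2]>.06)&(P[...,2]<.1); print(" pivot top",np.percentile(P[m][:,2],[50,90]).round(4))
```

```text
[0.49487223 0.1833367  0.09242542] [-0.87485915 -0.89208756  5.20998894]
w3 handle top z [0.1234 0.1337 0.1344]
 pivot top [0.0788 0.0799]
w41 handle top z [0.1254 0.1342 0.135 ]
 pivot top [0.0789 0.0804]
```

Resting at the original height. Releasing and lifting clear.

Emit:
{"fn": "move_arm", "kwargs": {
  "deltas": [
    [[0,0,0],[0,0,0.005],-0.24],
    [[0,0,0],[0,0,0.005],-0.28],
    [[0,0,0],[0,0,0.005],-0.4],
    [[0,0,0],[0,0,0.005],-0.7],
    [[0,0,0],[0,0,0.005],-1],
    [[0,0,0],[0,0,0.005],-1],
    [[0,0,0],[0,0,0.005],-1],
    [[0,0,0],[0,0,0.005],-1]
  ]
}}

```text
time: 36.75
tool_pos: [0.494, 0.1831, 0.0918]
tcp_rot: [-3.122, -0.207, -0.136]
wrist_force: [-0.4, 0.1, 0.1]
width: 1.002
```

Emit:
{"fn": "move_arm", "kwargs": {
  "deltas": [
    [[0,0,0],[0,0,0.2],-1],
    [[0,0,0],[0,0,0.5],-1],
    [[0,0,0],[0,0,0.8],-1],
    [[0,0,0],[0,0,1.0],-1],
    [[0,0,0],[0,0,1.0],-1]
  ]
}}

```text
time: 37.38
tool_pos: [0.4954, 0.1836, 0.1939]
tcp_rot: [-3.121, -0.207, -0.143]
wrist_force: [-0.2, 0.2, 0.2]
width: 1.0
```

Emit:
{"fn": "move_arm", "kwargs": {
  "deltas": [
    [[0,0,0],[0,-0.2,0.4],-1],
    [[0,0,0],[0.1,-0.5,0.6],-1],
    [[0,0,0],[0.1,-0.7,0.6],-1],
    [[0,0,0],[0.1,-0.7,0.6],-1]
  ]
}}

```text
time: 37.88
tool_pos: [0.5034, 0.1121, 0.2505]
tcp_rot: [-3.123, -0.204, -0.134]
wrist_force: [-0.1, 0.8, -1.0]
width: 1.001
```

```bash
python3 m3.py wrist w42; python3 m3.py top t42 | head -6
python3 - <<'E'
from h import *
for cam,n in (("wrist","w42"),("top","t42")):
    f=np.load(f"pics/{n}.npz"); c={k:f[k] for k in "KRt"}; P=cloud(c,f["d"]); P=P[f["d"]>0]
    for nm,z0,z1 in (("block",.056,.064),("pivot",.07,.085),("handles",.09,.15)):
        Q=P[(np.hypot(P[:,0]-.492,P[:,1]-.1815)<.05)&(P[:,2]>z0)&(P[:,2]<z1)]
        print(cam,nm,len(Q),rect(Q) if len(Q)>3 else '',Q[:,2].max().round(4) if len(Q) else '')
    if cam=="top":
        for nm,a in (("jar",(.7187,.1837,.05,.1)),("tin",(.7454,-.0013,.014,.03))):
            Q=P[(np.hypot(P[:,0]-a[0],P[:,1]-a[1])<.06)&(P[:,2]>a[2])&(P[:,2]<a[3])]; print(nm,rect(Q))
        a=np.load("pics/top0.npz")["im"].astype(int); d=abs(a-f["im"]).max(-1); d=d[190:290,315:420]; print("hammer diff px>50:",(d>50).sum())
E
```

```text
[0.5032 0.1128 0.2503] [-3.123 -0.205 -0.133] 37.925
gear z 1209 [80.3 82.4 83.9]
nose z 726 108.8
ring z 428 [85.8 87.5 88.6]
eye 1 147 x [13.1 19.3 26.6 26.9] y [ 8.3  8.8 22.  22.2]
eye -1 110 x [16.1 22.5 27.5 27.7] y [ 7.3  7.5 21.  21.1]
ang -180 11 z 87.1 rmax 22.3
ang -150 9 z 87.7 rmax 28.7
ang -60 14 z 87.7 rmax 28.7
ang -30 96 z 87.6 rmax 31.0
ang 30 95 z 87.5 rmax 30.9
ang 60 89 z 87.6 rmax 30.9
ang 90 39 z 86.9 rmax 27.0
ang 120 32 z 87.3 rmax 20.7
ang 150 31 z 87.7 rmax 30.6
414 166
[0.5032 0.1132 0.2503] [-3.122 -0.206 -0.133] 37.975
gear z 276 [79.6 81.7 84.3]
nose z 151 108.6
ring z 101 [85.6 87.5 89.2]
eye 1 29 x [14.7 20.5 26.4 26.6] y [ 6.3  7.6 21.1 21.5]
eye -1 25 x [13.3 18.7 26.2 26.3] y [ 7.9  8.2 19.6 19.8]
wrist block 3472 ((492.6413269042969, 181.9213409423828), (70.18196868896484, 80.28804016113281), 7.705938816070557) 0.0638
wrist pivot 627 ((492.3984680175781, 183.14971923828125), (28.222017288208008, 30.6656436920166), 82.14209747314453) 0.085
wrist handles 569 ((492.13311767578125, 182.29383850097656), (13.806257247924805, 54.4683723449707), 7.749146461486816) 0.1348
top block 208 ((485.7373962402344, 159.4862518310547), (46.7521858215332, 67.1667251586914), 83.7358627319336) 0.0639
top pivot 0  
top handles 0  
jar ((719.7544555664062, 185.02676391601562), (51.553096771240234, 51.57632064819336), 86.36770629882812)
tin ((746.6925048828125, -1.2215805053710938), (59.23076248168945, 89.6816177368164), 19.48960304260254)
hammer diff px>50: 938
```

```bash
python3 -c "
from workcell import order; print(order.finish_job())"
```

```text
the job is handed in; nothing more can be done
None
```

The ring is closed in the groove and holding the gear down. The pliers are back in their block, standing tips down. I handed the job in at about 38 s.

The ring took more than one try to seat. On the first two releases it closed about 2–3 mm off centre and stayed about 0.04 open. I re-spread it partly (clip_l about 0.13), slid it to centre with a small tool tilt, and let it close again. The downward push on the ring stayed around 12 N or less, and I estimate the opening never went past about 0.21.

**Last checks, from depth images:**
- **Ring:** its top is near 87 mm and level all round. The eyes measure about 41 to 43 mm over the outside, against 42.8 mm nominal when closed.
- **Gear:** its face is near 82 mm, with nothing pressing on it.
- **Pliers:** they stand upright in the slot, with the handle tops at 0.135 m as at the start.
- **Jar and tin:** unmoved.

**Not confirmed:**
- **Hammer:** my picture comparison showed changed pixels in its area. I put these down to the arm's shadow and did not check further; the gripper only passed near it at about 0.25 m height.
- **Camera offset:** the wrist and top cameras disagree by about 2–3 mm in absolute position, so I used only positions measured within one camera.

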